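Dock the suction-cup tool in the slotted tool fork

ROBOT

A 7-joint arm with a two-finger parallel gripper is mounted at the origin on the work surface. World frame = base frame: x ahead of the robot, y to its left, z up, the work surface at z = 0. Lengths are in mm, angles in rad, forces in N, time in s.
With the tool pointing down it reaches from about 400 to 875 mm from the base axis. Payload 4.4 kg.
Tool frame: the origin (TCP) lies at the very end of the fingers, on their centre line; the grasp point (between the pads) lies 19 mm behind it; y points along the fingers, z is the direction in which the jaws open and shut, and the axes are right-handed (so a half turn about y gives the same grasp; the last joint's range is limited). The gripper opens to 85 mm and grips with 20 to 120 N. Pads are 22 mm wide; open, the fingers measure 114 mm over their backs; the gripper's body (76 mm by 85 mm) begins 54 mm behind the grasp point. The pads swing forward as they close: fully open they stand 13 mm farther back than shut.
Start: joints at [1.139, 0.628, 0.038, 1.517, -0.027, 0.996, -0.02], TCP at [232.531, -606.999, 231.313] pointing down, gripper open.
Joint ranges: [-3.06, 3.06], [-0.37, 2.12], [-1.25, 1.32], [0.18, 2.47], [-1.1, 4.24], [0.23, 1.98], [-2.94, 2.94]. Speed limits (rad/s): [2.57, 2.57, 3.14, 3.14, 3.14, 3.14, 3.14].

INTERFACE

Orientations are given as [roll, pitch, yaw] about the fixed x, y, z axes, in that order (R = Rz(yaw) Ry(pitch) Rx(roll)).
In Python, from cell import read_state, get_image, finish_job gives the robot as it stands. The module is installed in compiled form; this text tells all that it offers.
- The arm moves only by the tool servo_tool, never from a script. Its argument "increments" is a list of rows, each an object of numbers: "dx", "dy", "dz": the shift along the world's x, y, z in cm; "ax", "ay", "az": the turn, a rotation vector about the world's x, y, z in rad; "claw": the closure, from -1 (fully open) to 1 (shut). A call has 1 to 8 rows; each row is the pose to reach, as a shift and turn from the pose commanded when the call began; what a row does not reach only later rows make up. A row lasts 1/12 s, in which the tool goes at most 41.7 mm and 7.16 degrees, less where a joint would pass 70% of its speed; a pose out of reach is approached as far as the arm can. A call with a gripper value outside its range is refused whole. The fingers move at their own pace and stop on an object; the grip force is fixed at half the most. Time passes only in rows, so rows that repeat a pose let the fingers close. It gives the time, the measured TCP pose, the force and the opening at its end, in the units of the state.
- read_state(): the state, without advancing time (a new reading comes with each control period).
- get_image(name): name is "scene" or "top" or "wrist"; returns a dict with "color" (400x640x3 uint8, red, green, blue), "fov_y" (degrees; the focal length in pixels is half the picture's height over the tangent of half this angle, whatever the lens; pixels are square), "cx", "cy" (the principal point, pixels), "R" (3x3) and "t" (3): a world point X has camera coordinates R X + t. Camera axes: x right, y down, z forward; pixel columns grow to the right and rows downward; lengths in mm; the calibration is good to about 2 mm. A picture is of the moment at which its call begins. There is no depth.
- finish_job(): hands the job in, once; it reports no verdict.
The state is a dict: "clock": time; "qpos": joint angles; "qd": joint speeds; "tau": joint torques, N m; "eef_pos": TCP position; "tool_rot": TCP orientation; "force": force on the tool from outside, world axes, zero at the start; "torque": the same for the moment, N m; "width": finger opening in mm.
Only numpy, scipy, OpenCV 4.12 (cv2) and the standard library are available. Lean on these libraries where they do the work, as an engineer would, in place of code of your own. Each camera call takes 0.05 s, during which the arm holds its last target.

TASK

Park the suction-cup tool in the tool dock: slide it sideways into the fork's slot so that its round flange runs in under the two hold-down rails, and go on until it is fully home against the closed end of the slot, hanging upright by its flange and let go of. Then swing the keeper bar fully shut across the mouth. Don't force the tool: never press it against the dock with more than 25 N, and leave the other things on the table where they are.

Things in the scene. Friction and masses are not known exactly. Their poses are not given: they have to be found in the camera images.
- dock: the tool dock, fixed to the table: 10 mm dark base plate, 40 mm square aluminium post at the back (top at 130 mm, behind x = 52 mm), and on the post a level steel fork plate, its slot open at the front. Origin on the table, straight below the axis of a fully docked tool; x runs along the slot from the mouth to its closed end (the tool slides in towards +x), y across, z up
- fork_nominal (a point): point on the slot's centre line in the dock frame at x = -60 mm, z = 115 mm: NOMINAL height of the tines' upper face. The fork is clamped to the post by hand and its true height is not measured: 103 to 127 mm above the table, to be found by touch or sight; it stays put. Here the tines are bare, so the flange can be laid on them, then slid back under the rails
- slot_end (a point): the flat closed end of the slot, x = 13, y = 0 mm of the dock frame, nominal z = 115 mm (true height as the fork's). Fork plate 10 mm thick below the tine face; slot 29 mm wide; its tines (outer edges y = +-36 mm) reach forward to x = -78 mm, then flared tips widen the mouth to 45 mm at x = -98 mm
- rails (a point): midway between the fronts of the two aluminium hold-down rails: x = -25, y = 0 mm of the dock frame, nominal z = 115. Rails run from x = -25 to 35, one over each tine, open from y = -20 to 20, outer sides y = +-44; side walls at y = +-34 join them to the tines. Underside 8.5 mm above the tine face, with a 1.5 mm 45 degree lead-in in front; top 28.5 mm above it
- detent (a point): middle between two sprung balls in the slot's sides, x = -7, y = 0 mm of the dock frame, nominal z = 110. Each sticks out 3 mm; they hold the tool's neck back with roughly 3 to 6 N while the tool's axis goes from x = -14 to -7, then let it through to home (x = 0). Acting below the grip, they tend to tilt the tool and press its flange on the tines: grip firmly
- keeper (a joint): angle of the keeper, a flat steel bar 9 x 6 mm that swings level on the left rail, its top 35 mm above the tine face. Stays where left; 1 N at its knob moves it. 0: open, bar pointing from its pivot 160 degrees round from the dock's +x towards +y (forward, slightly out); grows anticlockwise from above; 1.92 rad: shut on its stop, straight across. Starts at 0 to 0.3; a tool not home blocks it
- keeper_pivot (a point): the keeper's upright pivot axis, x = -22.5, y = 38 mm of the dock frame (nominal z = 143.5 mm). The keeper's black upright round knob, diameter 14 mm, is 78 mm from this axis, at 160 degrees + joint angle from the dock's +x, and reaches from 35 to 65 mm above the tine face. Shut, it stands over the right rail, 40 mm right of the docked tool's axis and 22 mm in front
- cup_tool: the suction-cup tool, standing upright on its cup, 151 mm tall, 0.25 to 0.5 kg, round. Origin under its centre, z up its axis. From below: black bellows cup, diameter 43, to 35 mm; bright neck, diameter 26, to 85; round flange, diameter 60, 85 to 91; spigot to grip, diameter 32, to 151. Docked, its origin is at x = y = 0 of the dock frame, 85 mm below the tine face, the neck against the slot's end
- flange_under (a point): centre of the underside of the cup tool's flange, 85 mm above the tool's underside. This face rests on the tines. The cup is too wide for the slot: the neck must come in level from the mouth with the cup below the fork. Keep fingertips 26 mm or more above the flange's top to clear the rails
- magnet_tool: bystander: a tool with the same spigot but a square 60 mm flange and a square 56 mm dark steel foot, 128 mm tall, origin under its centre
- spare_cup: bystander: a loose black bellows cup with a brass nipple, diameter 43, 47 mm tall, origin under its centre
- driver: bystander: a screwdriver lying on the table, origin under its middle
- shim: bystander: an aluminium ring, diameter 60, 8 mm thick, origin under its centre
- plug_a: bystander: a black moulded plug, about 95 x 20 x 20 mm, lying on the table, origin under its middle
- plug_b: bystander: a second such black plug
Not all that is in view belongs to the job. What is shaped like the cup_tool but purple or yellow is not meant.

How it is judged:
By the outcome, as a careful person would: the job done as asked, in the order asked, and still so for the second after the job is handed in, with the robot touching nothing.
It also fails if it takes over 67 s, if anything falls off the work surface, if the arm or the gripper's body presses on something with over 40 N, if the wrist force passes 120 N, or if a joint passes its speed limit or range.

## Working session

There is one attempt and no reset: what is moved stays moved. The work goes in short steps, Python scripts to look and compute and a tool call to move; the robot and the scene stay as the last step left them, time stands still between calls to the robot, and variables do not carry over. Pictures are saved under pics/ and viewed, and the job is handed in when it is done.

Besides the shell and the picture viewer there is one more tool, called after "Request:" as name(argument=value, ...), one argument or row to a line, values as JSON. servo_tool: Moves the arm, as the interface text tells. Its arguments: {"type":"object","properties":{"increments":{"type":"array","items":{"type":"object","properties":{"dx":{"type":"number"},"dy":{"type":"number"},"dz":{"type":"number"},"ax":{"type":"number"},"ay":{"type":"number"},"az":{"type":"number"},"claw":{"type":"number"}}}}},"required":["increments"]}

```bash
mkdir -p pics; cat > h.py <<'E'
import numpy as np, cv2
from cell import read_state, get_image
def snap(n,f):
    im=get_image(n); cv2.imwrite(f'pics/{f}.png',im['color'][:,:,::-1]); np.save(f'pics/{f}.npy',im,allow_pickle=True); return im
def load(f): return np.load(f'pics/{f}.npy',allow_pickle=True).item()
def foc(im): return 200/np.tan(np.radians(im['fov_y'])/2)
def ray(im,u,v):
    f=foc(im);R=np.array(im['R']);t=np.array(im['t'])
    d=R.T@np.array([(u-im['cx'])/f,(v-im['cy'])/f,1]);return -R.T@t,d/np.linalg.norm(d)
def plane(im,u,v,z):
    c,d=ray(im,u,v);return c+d*(z-c[2])/d[2]
def proj(im,X):
    p=np.array(im['R'])@np.array(X,float)+np.array(im['t']);f=foc(im);return im['cx']+f*p[0]/p[2],im['cy']+f*p[1]/p[2]
def tri(rays):
    A=np.zeros((3,3));b=np.zeros(3)
    for c,d in rays:
        P=np.eye(3)-np.outer(d,d);A+=P;b+=P@c
    return np.linalg.solve(A,b)
E
python3 - <<'E'
from h import *
for n in ['scene','top','wrist']:
    im=snap(n,n+'0'); print(n,im['fov_y'],im['cx'],im['cy'],-np.array(im['R']).T@np.array(im['t']),np.array(im['R'])[2])
print(read_state())
E
```

```text
scene 57.382286447962855 318.6512043925718 199.95528746542135 [ 864.8941683  -248.09740735  804.15279212] [-0.43160913  0.33371627 -0.83806146]
top 49.289616305449776 319.5125259225697 197.2038422402213 [ 391.59469179   43.79986105 1113.12085719] [ 0.12834783 -0.03830536 -0.99098917]
wrist 61.791073164966 322.480647896533 203.90058393389467 [ 294.12790716 -582.70438695  373.148477  ] [-0.2418651  -0.09206406 -0.96593244]
{'clock': 0.15, 'qpos': array([ 1.13916953,  0.62911797,  0.03850454,  1.51810895, -0.02699733,
        0.99632625, -0.01996876]), 'qd': array([-0.00165358, -0.00273273,  0.00036785, -0.00505043, -0.00083506,
       -0.00104329, -0.00041429]), 'tau': array([ 2.32414393e-03, -5.63795292e+01,  1.22816999e+00, -1.93649465e+01,
        1.11663766e-02,  7.38893228e-03,  1.83063173e-05]), 'eef_pos': array([ 232.35206682, -606.55352083,  230.62094199]), 'tool_rot': array([-1.57223692e+00, -4.06572362e-05, -2.77577789e+00]), 'force': array([-0.39635678,  0.55493673,  0.7055056 ]), 'torque': array([-0.0258028 ,  0.01456056,  0.02868408]), 'width': 85.61428186704023}
```

View pics/scene0.png

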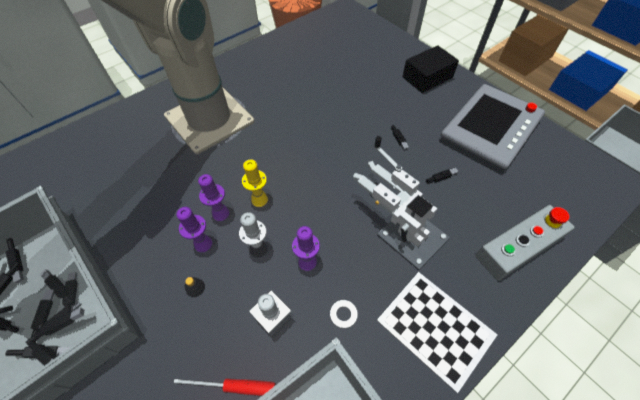

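View pics/top0.png

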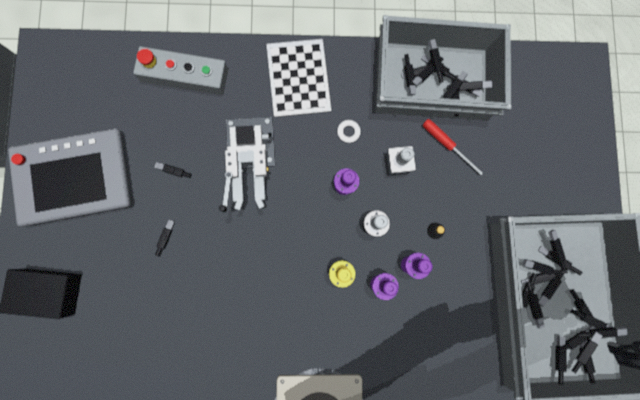

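View pics/wrist0.png

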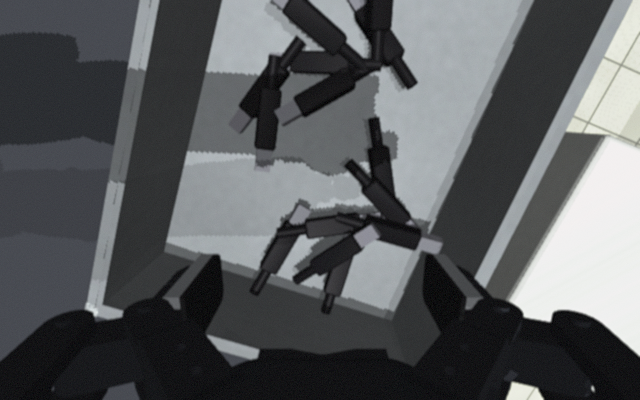

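```bash
python3 - <<'E'
from h import *
for f,(x0,y0,x1,y1),s in [('top0',(205,105,295,225),5),('scene0',(335,120,475,270),4),('top0',(320,150,460,310),4),('scene0',(160,145,330,345),3)]:
    im=load(f)['color'][y0:y1,x0:x1,::-1]
    cv2.imwrite(f'pics/crop_{f}_{x0}.png',cv2.resize(im,None,fx=s,fy=s,interpolation=cv2.INTER_CUBIC))
E
```

```text
(no output)
```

View pics/crop_top0_205.png

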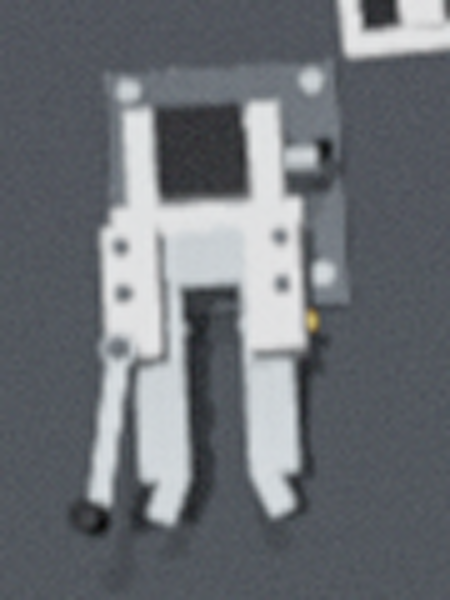

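View pics/crop_scene0_335.png

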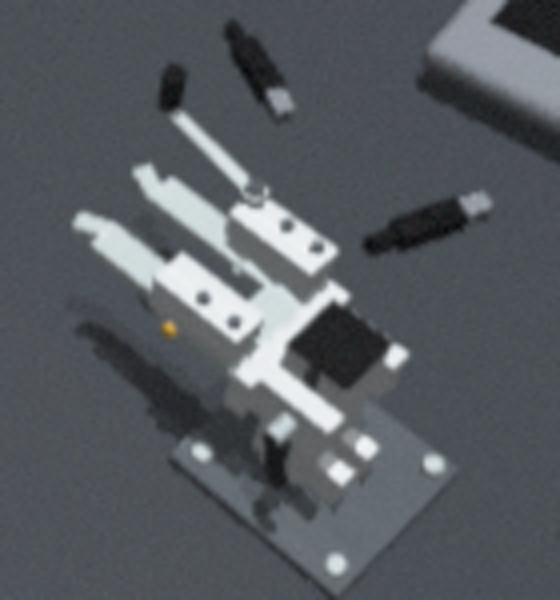

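View pics/crop_top0_320.png

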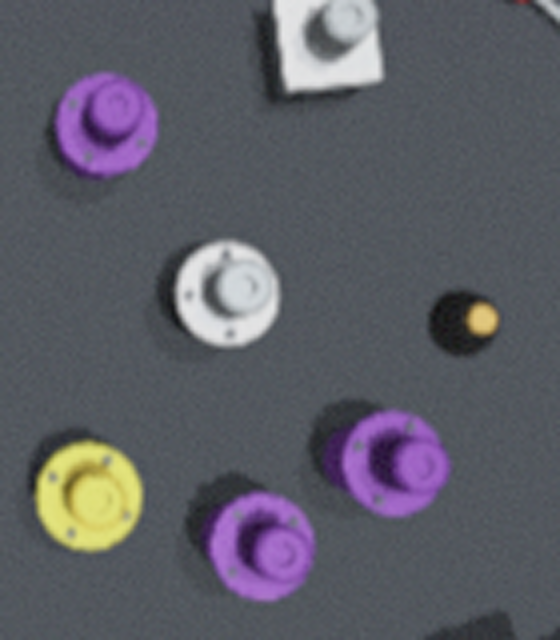

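View pics/crop_scene0_160.png

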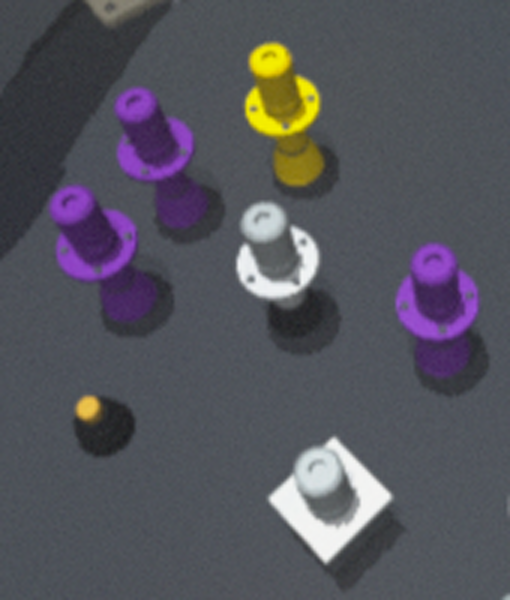

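```bash
python3 - <<'E'
from h import *
T=load('top0');S=load('scene0')
t=lambda u,v,x0=205,y0=105,s=5:((u+.5)/s-.5+x0,(v+.5)/s-.5+y0)
def both(a,b):
    X=tri([ray(T,*a),ray(S,*b)]);return X.round(1),np.round(np.subtract(proj(T,X),a),1),np.round(np.subtract(proj(S,X),b),1)
print('spig',both(t(245,286,320,150,4),t(264,220,160,145,3)),plane(T,*t(245,286,320,150,4),151),plane(S,*t(264,220,160,145,3),151))
print('fl',both(t(227,293,320,150,4),t(278,262,160,145,3)),plane(T,*t(227,293,320,150,4),91),plane(S,*t(278,262,160,145,3),91))
sc=lambda u,v:t(u,v,335,120,4)
for n,a,b in [('LF',(123,293),(287,226)),('LB',(121,247),(317,247)),('RF',(283,283),(203,298)),('RB',(280,236),(235,321)),('Rfrontout',(306,347),(152,278)),('Rfrontin',(254,352),(178,253)),('Lfrontin',(163,357),(228,212)),('knobtop',(88,513),(175,72)),('pivot',(118,346),(255,190))]:
    print(n,both(t(*a),sc(*b)))
E
```

```text
spig (array([ 465. , -129.8,  145.1]), array([-0.6, -0.3]), array([-0.8,  0.1])) [ 463.85773703 -130.17636622  151.        ] [ 469.40261598 -129.55711981  151.        ]
fl (array([ 465.3, -130.3,   84. ]), array([-0.5, -0.3]), array([-0.6,  0.1])) [ 464.15065348 -130.28109433   91.        ] [ 469.85684273 -130.2695611    91.        ]
LF (array([595.5, 212.8, 132.9]), array([-0.5, -0.4]), array([-0.6,  0.1]))
LB (array([616.7, 214.3, 133.8]), array([-0.5, -0.5]), array([-0.7,  0.1]))
RF (array([600.8, 140.4, 134.1]), array([-0.5, -0.4]), array([-0.7,  0.1]))
RB (array([622.8, 142.4, 134.8]), array([-0.6, -0.5]), array([-0.8,  0.1]))
Rfrontout (array([571.9, 129.7, 131.1]), array([-0.5, -0.4]), array([-0.7,  0.1]))
Rfrontin (array([569.1, 153. , 131.4]), array([-0.4, -0.3]), array([-0.5,  0.1]))
Lfrontin (array([566.5, 194.3, 132.2]), array([-0.6, -0.5]), array([-0.8,  0.1]))
knobtop (array([491.2, 218.9, 169.2]), array([-0.6, -0.5]), array([-0.8,  0.1]))
pivot (array([569.3, 212.7, 140.5]), array([-0.3, -0.3]), array([-0.4,  0.1]))
```

Request:
servo_tool(
  increments=[
    {"dx": 1.4, "dy": 2.9, "dz": 1.5, "az": 0.12},
    {"dx": 3, "dy": 6, "dz": 3, "az": 0.24},
    {"dx": 4.5, "dy": 9, "dz": 4, "az": 0.36},
    {"dx": 6, "dy": 12, "dz": 5, "az": 0.48},
    {"dx": 7.5, "dy": 15, "dz": 6, "az": 0.6},
    {"dx": 9, "dy": 18, "dz": 6, "az": 0.72},
    {"dx": 10.5, "dy": 21, "dz": 6, "az": 0.84},
    {"dx": 12, "dy": 24, "dz": 6, "az": 0.96},
  ],
)

```text
invalid input at $.increments[0]: expected keys dx, dy, dz, ax, ay, az, claw
```

Request:
servo_tool(
  increments=[
    {"dx": 1.4, "dy": 2.9, "dz": 1.5, "ax": 0, "ay": 0, "az": 0.12, "claw": -1},
    {"dx": 3, "dy": 6, "dz": 3, "ax": 0, "ay": 0, "az": 0.24, "claw": -1},
    {"dx": 4.5, "dy": 9, "dz": 4, "ax": 0, "ay": 0, "az": 0.36, "claw": -1},
    {"dx": 6, "dy": 12, "dz": 5, "ax": 0, "ay": 0, "az": 0.48, "claw": -1},
    {"dx": 7.5, "dy": 15, "dz": 6, "ax": 0, "ay": 0, "az": 0.6, "claw": -1},
    {"dx": 9, "dy": 18, "dz": 6, "ax": 0, "ay": 0, "az": 0.72, "claw": -1},
    {"dx": 10.5, "dy": 21, "dz": 6, "ax": 0, "ay": 0, "az": 0.84, "claw": -1},
    {"dx": 12, "dy": 24, "dz": 6, "ax": 0, "ay": 0, "az": 0.96, "claw": -1},
  ],
)

```text
clock: 0.82
eef_pos: [352.9, -365.5, 291.5]
tool_rot: [-1.571, -0.0, -1.81]
force: [0.2, 0.5, -0.2]
width: 85.5
```

Request:
servo_tool(
  increments=[
    {"dx": 1.6, "dy": 3.4, "dz": 0, "ax": 0, "ay": 0, "az": 0.06, "claw": -1},
    {"dx": 3.2, "dy": 6.8, "dz": 0, "ax": 0, "ay": 0, "az": 0.12, "claw": -1},
    {"dx": 4.8, "dy": 10.2, "dz": 0, "ax": 0, "ay": 0, "az": 0.18, "claw": -1},
    {"dx": 6.4, "dy": 13.6, "dz": 0, "ax": 0, "ay": 0, "az": 0.24, "claw": -1},
    {"dx": 8, "dy": 17, "dz": 0, "ax": 0, "ay": 0, "az": 0.3, "claw": -1},
    {"dx": 9.6, "dy": 20.4, "dz": 0, "ax": 0, "ay": 0, "az": 0.31, "claw": -1},
    {"dx": 11.2, "dy": 23.5, "dz": 0, "ax": 0, "ay": 0, "az": 0.31, "claw": -1},
    {"dx": 11.2, "dy": 23.5, "dz": 0, "ax": 0, "ay": 0, "az": 0.31, "claw": -1},
  ],
)

```text
clock: 1.48
eef_pos: [467.7, -124.0, 291.8]
tool_rot: [-1.567, 0.004, -1.495]
force: [0.7, -0.2, 0.8]
width: 85.3
```

```bash
python3 - <<'E'
from h import *
s=read_state();print(s['eef_pos'],s['tool_rot'],s['qpos'])
im=snap('wrist','w1'); print(-np.array(im['R']).T@np.array(im['t']))
E
```

```text
[ 467.73996781 -124.04531944  291.77224978] [-1.56709869  0.00416241 -1.49480259] [ 0.51454137  0.33849894 -0.41517731  1.87820275  0.15892575  0.95490156
  0.1045322 ]
[462.97606887 -58.89755824 434.73472524]
```

View pics/w1.png

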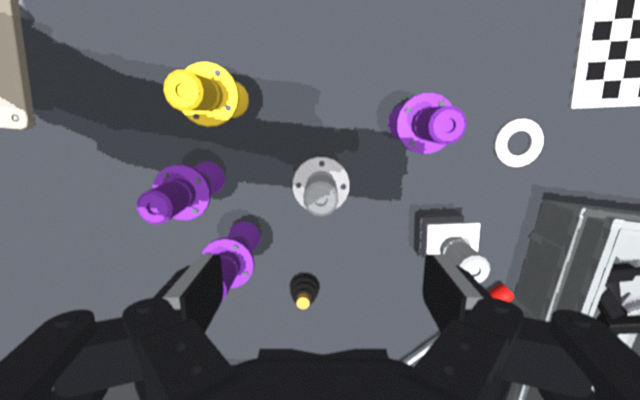

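```bash
python3 - <<'E'
from h import *
im=load('w1')
cv2.imwrite('pics/w1c.png',cv2.resize(im['color'][145:235,270:370,::-1],None,fx=6,fy=6,interpolation=cv2.INTER_CUBIC))
print(plane(im,320,203,151),plane(im,321,185,91))
s=read_state();print(s['eef_pos'],s['tool_rot'])
E
```

```text
[ 467.60518817 -133.07757789  151.        ] [ 468.19454472 -129.23558953   91.        ]
[ 466.02400594 -127.88109509  291.44634361] [-1.56953935  0.00168216 -1.49801536]
```

View pics/w1c.png

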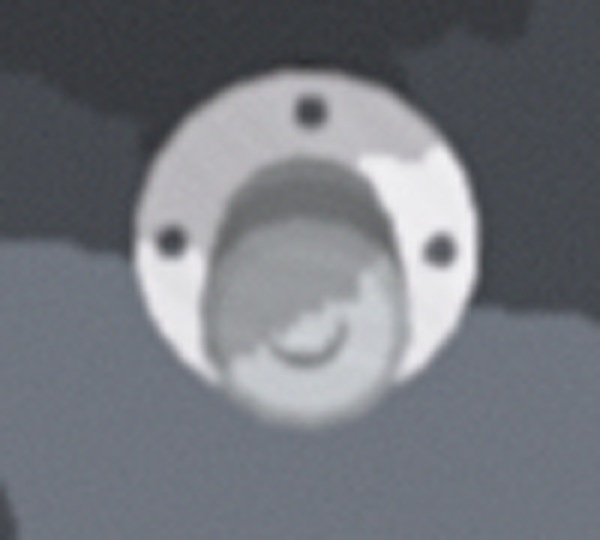

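Request:
servo_tool(
  increments=[
    {"dx": 0.8, "dy": 3.7, "dz": 0, "ax": 0, "ay": 0, "az": 0, "claw": -1},
    {"dx": 1.6, "dy": 7.4, "dz": 0, "ax": 0, "ay": 0, "az": 0, "claw": -1},
    {"dx": 2.4, "dy": 11, "dz": 0, "ax": 0, "ay": 0, "az": 0, "claw": -1},
    {"dx": 3.2, "dy": 14.8, "dz": 0, "ax": 0, "ay": 0, "az": 0, "claw": -1},
    {"dx": 4, "dy": 18.5, "dz": 0, "ax": 0, "ay": 0, "az": 0, "claw": -1},
    {"dx": 5, "dy": 22, "dz": 0, "ax": 0, "ay": 0, "az": 0, "claw": -1},
    {"dx": 6, "dy": 25, "dz": 0, "ax": 0, "ay": 0, "az": 0, "claw": -1},
    {"dx": 6, "dy": 25, "dz": 0, "ax": 0, "ay": 0, "az": 0, "claw": -1},
  ],
)

```text
clock: 2.2
eef_pos: [525.5, 124.6, 291.4]
tool_rot: [-1.569, 0.005, -1.499]
force: [1.3, 1.4, 1.0]
width: 85.7
```

```bash
python3 - <<'E'
from h import *
im=snap('wrist','w2'); print(-np.array(im['R']).T@np.array(im['t']))
s=read_state();print(s['eef_pos'],s['tool_rot'],s['qpos'])
E
```

```text
[521.23899392 189.71274537 434.42934445]
[524.79282763 120.70519522 291.04639479] [-1.57074267  0.00158457 -1.50123053] [ 0.03864863  0.43090601 -0.4585281   1.74221113  0.21715385  1.01849738
 -0.42852678]
```

View pics/w2.png

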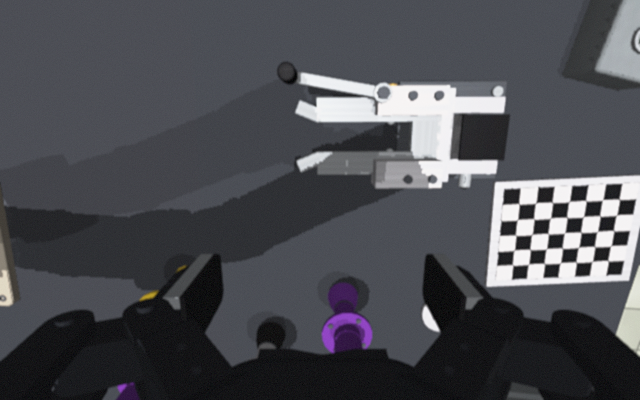

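Request:
servo_tool(
  increments=[
    {"dx": 1, "dy": 3, "dz": 0, "ax": 0, "ay": 0, "az": 0, "claw": -1},
    {"dx": 2, "dy": 5, "dz": -1, "ax": 0, "ay": 0, "az": 0, "claw": -1},
    {"dx": 2.5, "dy": 7, "dz": -2, "ax": 0, "ay": 0, "az": 0, "claw": -1},
    {"dx": 2.5, "dy": 7, "dz": -2, "ax": 0, "ay": 0, "az": 0, "claw": -1},
    {"dx": 2.5, "dy": 7, "dz": -2, "ax": 0, "ay": 0, "az": 0, "claw": -1},
    {"dx": 2.5, "dy": 7, "dz": -2, "ax": 0, "ay": 0, "az": 0, "claw": -1},
  ],
)

```text
clock: 2.75
eef_pos: [549.6, 185.3, 271.1]
tool_rot: [-1.572, -0.002, -1.508]
force: [0.4, -0.9, -0.6]
width: 85.1
```

```bash
python3 - <<'E'
from h import *
im=snap('wrist','w3'); print(-np.array(im['R']).T@np.array(im['t']))
s=read_state();print(s['eef_pos'],s['tool_rot'],s['qpos'])
cv2.imwrite('pics/w3c.png',cv2.resize(im['color'][60:300,200:520,::-1],None,fx=2.5,fy=2.5,interpolation=cv2.INTER_CUBIC))
E
```

```text
[546.33149257 251.43590941 413.63092526]
[549.79408072 185.34190116 271.41858971] [-1.57093203 -0.0017819  -1.50870498] [-0.08675732  0.51434328 -0.44555411  1.65876245  0.25229118  1.02651147
 -0.55159411]
```

View pics/w3.png

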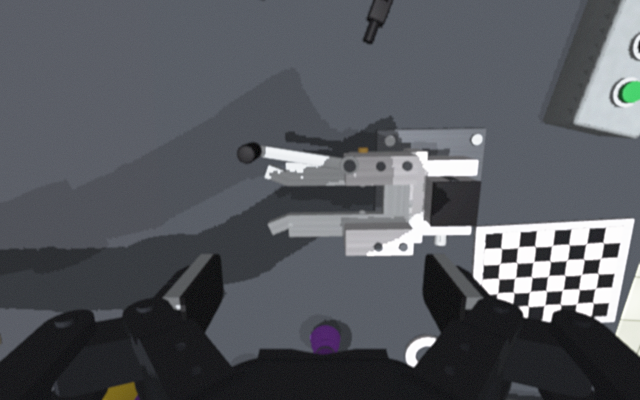

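```bash
python3 - <<'E'
from h import *
for f,(x0,y0,x1,y1),s in [('w2',(270,50,520,200),3.2),('w3',(230,120,490,265),3)]:
    im=load(f)['color'][y0:y1,x0:x1,::-1]
    cv2.imwrite(f'pics/{f}c.png',cv2.resize(im,None,fx=s,fy=s,interpolation=cv2.INTER_CUBIC))
E
```

```text
(no output)
```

View pics/w2c.png

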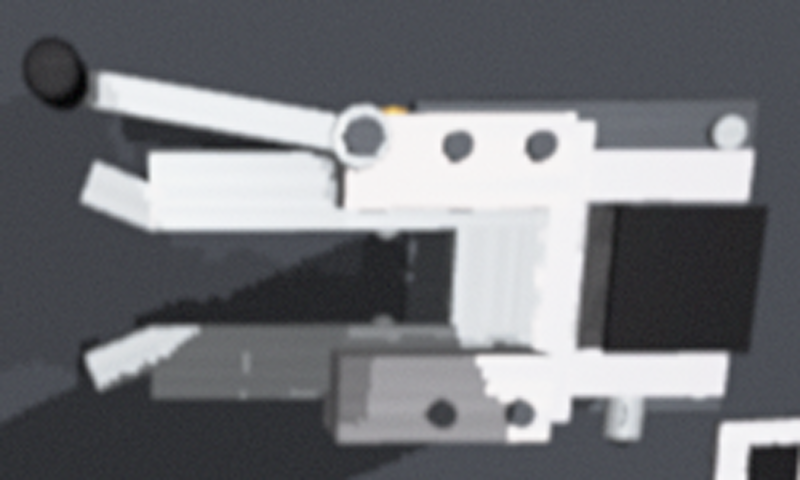

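View pics/w3c.png

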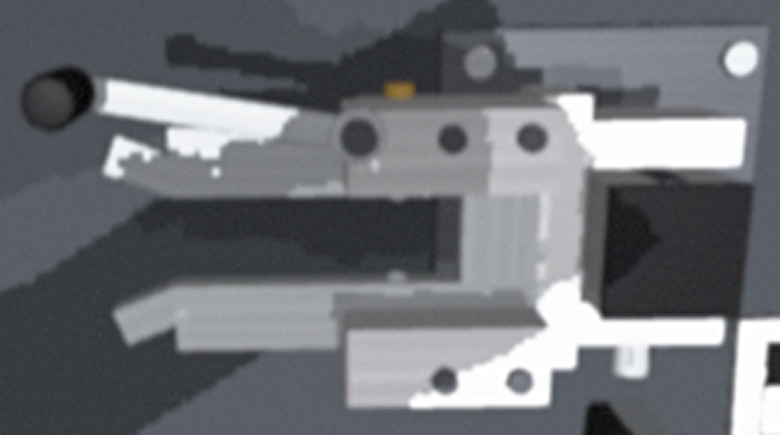

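```bash
python3 - <<'E'
from h import *
A=load('w2');B=load('w3');T=load('top0')
a=lambda p:((p[0]+.5)/3.2-.5+270,(p[1]+.5)/3.2-.5+50)
b=lambda p:((p[0]+.5)/3-.5+230,(p[1]+.5)/3-.5+120)
P={}
for n,p,q in [('pivot',(363,135),(359,138)),('L1',(458,145),(453,139)),('L2',(541,144),(531,138)),('R1',(442,413),(446,381)),('R2',(520,412),(519,381)),('knob',(48,66),(46,100)),('Rtfront_out',(152,398),(178,350)),('Rrail_front_out',(338,442),(346,407)),('Ltip_in',(152,230),(178,194)),('slotendL',(455,230),(461,195)),('Lrailfin',(343,208),(345,194))]:
    X=tri([ray(A,*a(p)),ray(B,*b(q))]);P[n]=X;print(n,X.round(1),np.round(np.subtract(proj(A,X),a(p)),1))
# slot edges on planes
for z in(108,111,115):
  print(z,[plane(A,*a(p),z)[:2].round(1) for p in[(160,230),(335,230),(160,326),(330,326),(148,152),(152,398),(455,230)]])
E
```

```text
pivot [570.2 212.2 146.4] [0.1 0. ]
L1 [597.  212.2 137.5] [0.1 0. ]
L2 [618.3 213.9 138.9] [-0.1 -0. ]
R1 [602.7 140.5 137.5] [0.1 0. ]
R2 [623.6 142.8 140. ] [-0. -0.]
knob [491.7 220.1 169.9] [0.2 0.1]
Rtfront_out [520.8 133.8 107.7] [0. 0.]
Rrail_front_out [574.1 130.2 137.3] [-0.2 -0.1]
Ltip_in [517.7 183.8  98.8] [0.5 0.2]
slotendL [607.1 190.6 107.5] [-0.1 -0. ]
Lrailfin [568.9 194.1 134.2] [-0.1 -0.1]
108 [array([519.7, 184.3]), array([571.5, 188. ]), array([521.7, 156.1]), array([573.1, 159.8]), array([514.7, 206. ]), array([520.8, 133.9]), array([607. , 190.5])]
111 [array([519.8, 184.3]), array([571., 188.]), array([521.7, 156.4]), array([572.7, 160. ]), array([514.8, 205.9]), array([520.8, 134.4]), array([606.2, 190.5])]
115 [array([519.8, 184.4]), array([570.4, 188. ]), array([521.7, 156.8]), array([572. , 160.4]), array([514.9, 205.7]), array([520.8, 135.1]), array([605.2, 190.5])]
```

Request:
servo_tool(
  increments=[
    {"dx": -1, "dy": -3.8, "dz": 0, "ax": 0, "ay": 0, "az": 0.01, "claw": -1},
    {"dx": -2, "dy": -7.7, "dz": 0, "ax": 0, "ay": 0, "az": 0.01, "claw": -1},
    {"dx": -3, "dy": -11.6, "dz": 0, "ax": 0, "ay": 0, "az": 0.01, "claw": -1},
    {"dx": -4, "dy": -15.5, "dz": 0, "ax": 0, "ay": 0, "az": 0.01, "claw": -1},
    {"dx": -5, "dy": -19.4, "dz": 0, "ax": 0, "ay": 0, "az": 0.01, "claw": -1},
    {"dx": -6, "dy": -23.3, "dz": 0, "ax": 0, "ay": 0, "az": 0.01, "claw": -1},
    {"dx": -7, "dy": -27.2, "dz": 0, "ax": 0, "ay": 0, "az": 0.01, "claw": -1},
    {"dx": -8.2, "dy": -31.1, "dz": 0, "ax": 0, "ay": 0, "az": 0.01, "claw": -1},
  ],
)

```text
clock: 3.47
eef_pos: [466.2, -126.5, 272.1]
tool_rot: [-1.57, -0.002, -1.498]
force: [1.5, -0.7, -0.1]
width: 85.3
```

Request:
servo_tool(
  increments=[
    {"dx": 0, "dy": 0, "dz": -2, "ax": 0, "ay": 0, "az": 0, "claw": -1},
    {"dx": 0, "dy": 0, "dz": -4, "ax": 0, "ay": 0, "az": 0, "claw": -1},
    {"dx": 0, "dy": 0, "dz": -6, "ax": 0, "ay": 0, "az": 0, "claw": -1},
    {"dx": 0, "dy": 0, "dz": -8, "ax": 0, "ay": 0, "az": 0, "claw": -1},
    {"dx": 0, "dy": 0, "dz": -8, "ax": 0, "ay": 0, "az": 0, "claw": -1},
    {"dx": 0, "dy": 0, "dz": -8, "ax": 0, "ay": 0, "az": 0, "claw": -1},
  ],
)

```text
clock: 3.97
eef_pos: [466.5, -124.1, 191.4]
tool_rot: [-1.572, -0.0, -1.498]
force: [0.7, 1.3, 0.9]
width: 85.3
```

```bash
python3 - <<'E'
from h import *
im=snap('wrist','w4')
s=read_state();print(s['eef_pos'],s['tool_rot'],s['qd'].round(3),s['clock'])
E
```

```text
[ 467.55185378 -123.86676465  192.18672231] [-1.57018424e+00 -6.35320290e-04 -1.49707648e+00] [-0.005 -0.014 -0.008 -0.015  0.    -0.003 -0.003] 4.0167
```

View pics/w4.png

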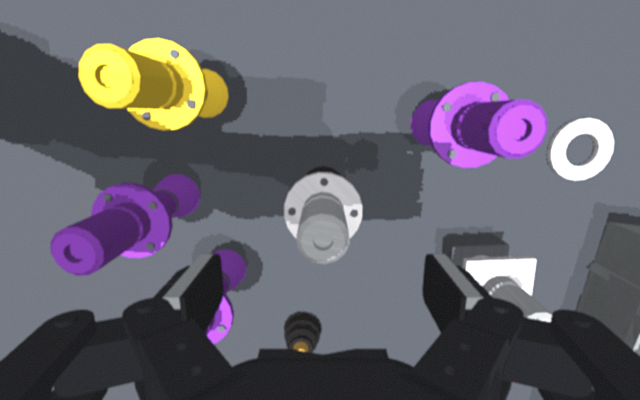

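```bash
python3 - <<'E'
from h import *
im=load('w4')
g=cv2.resize(im['color'][165:270,270:375,::-1],None,fx=5,fy=5,interpolation=cv2.INTER_CUBIC);cv2.imwrite('pics/w4c.png',g)
print(plane(im,323,241,151),plane(im,323,210,91))
for i in range(3):
    s=read_state();print(s['eef_pos'],s['clock'])
E
```

```text
[ 467.96196598 -129.82541144  151.        ] [ 467.87205363 -128.3099406    91.        ]
[ 467.55185378 -123.86676465  192.18672231] 4.0167
[ 467.55185378 -123.86676465  192.18672231] 4.0167
[ 467.55185378 -123.86676465  192.18672231] 4.0167
```

View pics/w4c.png

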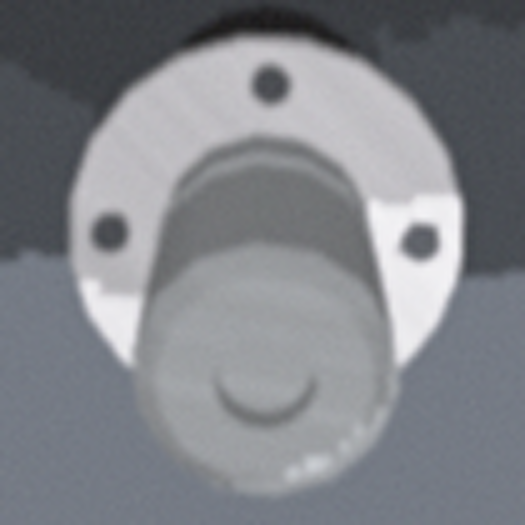

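Request:
servo_tool(
  increments=[
    {"dx": 0.05, "dy": -0.43, "dz": -2, "ax": 0, "ay": 0, "az": 0, "claw": -1},
    {"dx": 0.05, "dy": -0.43, "dz": -4, "ax": 0, "ay": 0, "az": 0, "claw": -1},
    {"dx": 0.05, "dy": -0.43, "dz": -6, "ax": 0, "ay": 0, "az": 0, "claw": -1},
    {"dx": 0.05, "dy": -0.43, "dz": -7.25, "ax": 0, "ay": 0, "az": 0, "claw": -1},
    {"dx": 0.05, "dy": -0.43, "dz": -7.25, "ax": 0, "ay": 0, "az": 0, "claw": -1},
    {"dx": 0.05, "dy": -0.43, "dz": -7.25, "ax": 0, "ay": 0, "az": 0, "claw": -1},
  ],
)

```text
clock: 4.52
eef_pos: [468.7, -127.6, 119.8]
tool_rot: [-1.57, -0.001, -1.496]
force: [0.1, -0.5, 0.8]
width: 85.3
```

```bash
python3 - <<'E'
from h import *
im=snap('wrist','w5')
s=read_state();print(s['eef_pos'],s['tool_rot'],s['force'],s['clock'])
E
```

```text
[ 469.10031547 -127.58913621  120.20334508] [-1.56850897e+00 -7.96282432e-04 -1.49597531e+00] [ 0.44126881 -1.545769    0.10389176] 4.5667
```

View pics/w5.png

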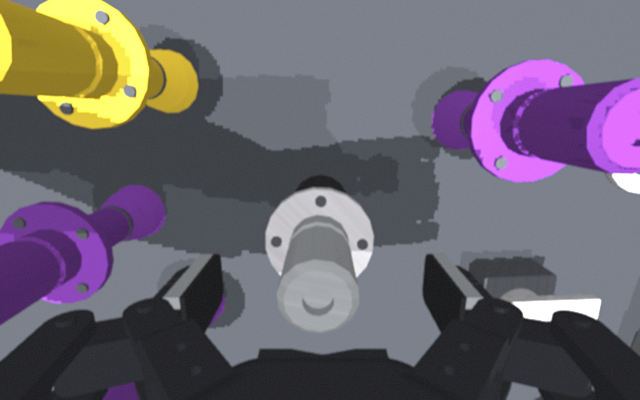

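Centred between the jaws (spigot top at about (318,300)); close.

Request:
servo_tool(
  increments=[
    {"dx": 0, "dy": 0, "dz": 0, "ax": 0, "ay": 0, "az": 0, "claw": 1},
    {"dx": 0, "dy": 0, "dz": 0, "ax": 0, "ay": 0, "az": 0, "claw": 1},
    {"dx": 0, "dy": 0, "dz": 0, "ax": 0, "ay": 0, "az": 0, "claw": 1},
    {"dx": 0, "dy": 0, "dz": 0, "ax": 0, "ay": 0, "az": 0, "claw": 1},
    {"dx": 0, "dy": 0, "dz": 0, "ax": 0, "ay": 0, "az": 0, "claw": 1},
    {"dx": 0, "dy": 0, "dz": 0, "ax": 0, "ay": 0, "az": 0, "claw": 1},
    {"dx": 0, "dy": 0, "dz": 0, "ax": 0, "ay": 0, "az": 0, "claw": 1},
    {"dx": 0, "dy": 0, "dz": 0, "ax": 0, "ay": 0, "az": 0, "claw": 1},
  ],
)

```text
clock: 5.23
eef_pos: [468.0, -127.4, 119.5]
tool_rot: [-1.571, -0.001, -1.496]
force: [-1.8, 0.1, 6.8]
width: 30.7
```

```bash
python3 - <<'E'
from h import *
im=snap('wrist','w6')
s=read_state();print(s['eef_pos'],s['tool_rot'],s['force'],s['torque'],s['width'],s['clock'])
E
```

```text
[ 467.96778927 -127.47958318  119.4629257 ] [-1.57076802e+00 -5.63367942e-04 -1.49594683e+00] [-1.53415554 -0.35290577  6.88105207] [ 0.03645239  0.42685276 -0.0524524 ] 30.471510734977233 5.2833
```

View pics/w6.png

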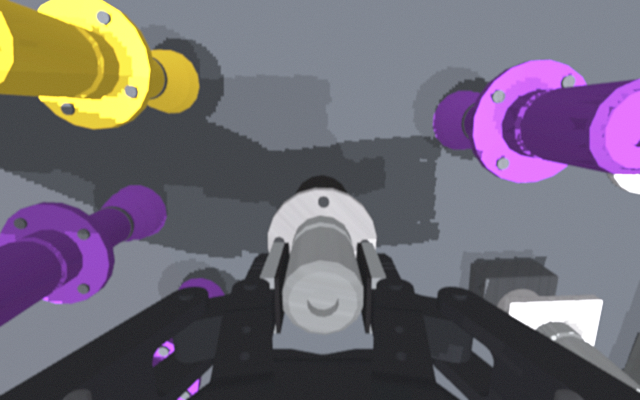

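```bash
python3 - <<'E'
from h import *
im=load('w6'); hsv=cv2.cvtColor(im['color'],cv2.COLOR_RGB2HSV)
m=((hsv[...,1]<30)&(hsv[...,2]>150)).astype(np.uint8)
m[:180]=0;m[240:]=0;m[:,:255]=0;m[:,390:]=0
n,l,st,_=cv2.connectedComponentsWithStats(m);print(st)
# outer edge points per row
pts=[]
for v in range(190,236,3):
    c=np.where(m[v])[0]
    if len(c): pts+= [(c[0],v),(c[-1]+1,v)]
P=np.array([plane(im,u-.5 if 0 else u,v,91)[:2] for u,v in pts])
A=np.c_[2*P,np.ones(len(P))];s=np.linalg.lstsq(A,(P**2).sum(1),rcond=None)[0];r=np.sqrt(s[2]+s[0]**2+s[1]**2)
print(s[:2],r,np.abs(np.linalg.norm(P-s[:2],axis=1)-r).max())
print(plane(im,322.5,302,151))
E
```

```text
[[     0      0    640    400 252562]
 [   268    189    109     51   3437]
 [   348    238      1      1      1]]
[ 468.64124382 -128.90152081] 29.624001301229463 0.3669872139190815
[ 468.84570502 -129.37671814  151.        ]
```

Request:
servo_tool(
  increments=[
    {"dx": 0, "dy": 0, "dz": 0.5, "ax": 0, "ay": 0, "az": 0, "claw": 1},
    {"dx": 0, "dy": 0, "dz": 2, "ax": 0, "ay": 0, "az": 0, "claw": 1},
    {"dx": 0, "dy": 0, "dz": 4.5, "ax": 0, "ay": 0, "az": 0, "claw": 1},
    {"dx": 0, "dy": 0, "dz": 7.5, "ax": 0, "ay": 0, "az": 0, "claw": 1},
    {"dx": 0, "dy": 0, "dz": 10.5, "ax": 0, "ay": 0, "az": 0, "claw": 1},
    {"dx": 0, "dy": 1, "dz": 13.5, "ax": 0, "ay": 0, "az": 0, "claw": 1},
    {"dx": 0, "dy": 3, "dz": 15.5, "ax": 0, "ay": 0, "az": 0, "claw": 1},
    {"dx": 0, "dy": 6, "dz": 16.5, "ax": 0, "ay": 0, "az": 0, "claw": 1},
  ],
)

```text
clock: 5.95
eef_pos: [468.7, -69.4, 286.2]
tool_rot: [-1.568, -0.002, -1.501]
force: [1.3, -0.2, -4.4]
width: 30.6
```

Request:
servo_tool(
  increments=[
    {"dx": -0.3, "dy": 3, "dz": 0, "ax": 0, "ay": 0, "az": 0, "claw": 1},
    {"dx": -0.6, "dy": 6, "dz": 0, "ax": 0, "ay": 0, "az": 0, "claw": 1},
    {"dx": -0.9, "dy": 9, "dz": 0, "ax": 0, "ay": 0, "az": 0, "claw": 1},
    {"dx": -1.2, "dy": 12, "dz": 0, "ax": 0, "ay": 0, "az": 0, "claw": 1},
    {"dx": -1.5, "dy": 15, "dz": 0, "ax": 0, "ay": 0, "az": 0, "claw": 1},
    {"dx": -1.8, "dy": 18, "dz": 0, "ax": 0, "ay": 0, "az": 0, "claw": 1},
    {"dx": -2.1, "dy": 21, "dz": 0, "ax": 0, "ay": 0, "az": 0, "claw": 1},
    {"dx": -2.3, "dy": 23, "dz": 0, "ax": 0, "ay": 0, "az": 0, "claw": 1},
  ],
)

```text
clock: 6.62
eef_pos: [443.5, 165.9, 283.6]
tool_rot: [-1.572, 0.002, -1.493]
force: [0.0, 0.0, -5.3]
width: 30.6
```

```bash
python3 - <<'E'
from h import *
im=snap('wrist','w7')
s=read_state();print(s['eef_pos'],s['tool_rot'],s['force'],s['torque'],s['width'],s['clock'])
E
```

```text
[443.09214174 170.16070926 283.98525782] [-1.57099706  0.00564436 -1.48833569] [-0.03749418  4.7147375  -3.6636564 ] [ 0.58162638 -0.00874603  0.00819685] 30.74733820383413 6.6667
```

View pics/w7.png

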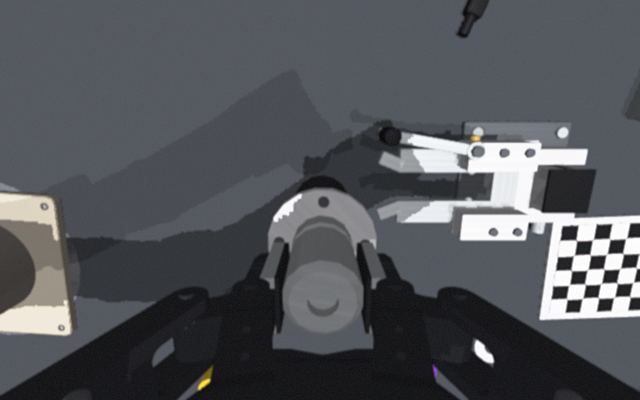

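Request:
servo_tool(
  increments=[
    {"dx": 0, "dy": 0, "dz": -2, "ax": 0, "ay": 0, "az": 0, "claw": 1},
    {"dx": 0, "dy": 0, "dz": -5, "ax": 0, "ay": 0, "az": 0, "claw": 1},
    {"dx": 0, "dy": 0, "dz": -8, "ax": 0, "ay": 0, "az": 0, "claw": 1},
    {"dx": 0, "dy": 0, "dz": -11, "ax": 0, "ay": 0, "az": 0, "claw": 1},
    {"dx": 0, "dy": 0, "dz": -12.5, "ax": 0, "ay": 0, "az": 0, "claw": 1},
    {"dx": 0, "dy": 0, "dz": -13.2, "ax": 0, "ay": 0, "az": 0, "claw": 1},
    {"dx": 0, "dy": 0, "dz": -13.2, "ax": 0, "ay": 0, "az": 0, "claw": 1},
    {"dx": 0, "dy": 0, "dz": -13.2, "ax": 0, "ay": 0, "az": 0, "claw": 1},
  ],
)

```text
clock: 7.33
eef_pos: [445.2, 162.8, 152.2]
tool_rot: [-1.571, 0.0, -1.496]
force: [0.4, 0.3, -5.4]
width: 30.3
```

```bash
python3 - <<'E'
from h import *
im=snap('wrist','w8');im=snap('scene','s8')
s=read_state();print(s['eef_pos'],s['tool_rot'],s['force'],s['torque'],s['width'],s['clock'])
E
```

```text
[445.96971852 163.1197055  152.99274968] [-1.56842108e+00  7.75249939e-04 -1.49595575e+00] [ 0.09956352  0.42242724 -3.6670429 ] [-0.02930153 -0.01300024  0.0395662 ] 30.638758360616222 7.4333
```

View pics/w8.png

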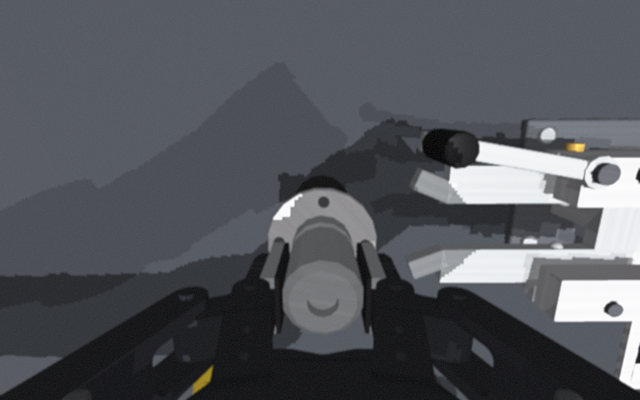

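View pics/s8.png

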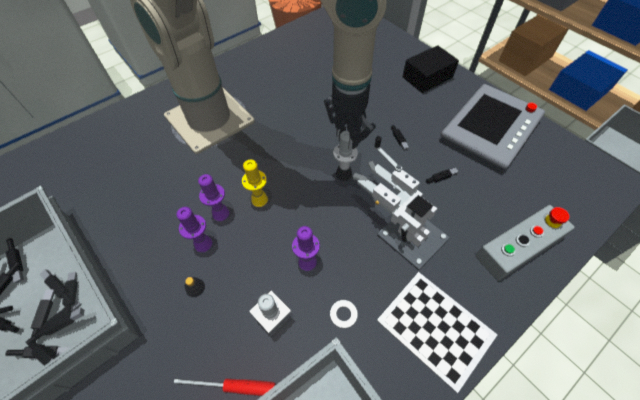

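```bash
python3 - <<'E'
from h import *
im=load('w8');cv2.imwrite('pics/w8c.png',cv2.resize(im['color'][110:310,400:640,::-1],None,fx=3.3,fy=3,interpolation=cv2.INTER_CUBIC))
E
```

```text
(no output)
```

View pics/w8c.png

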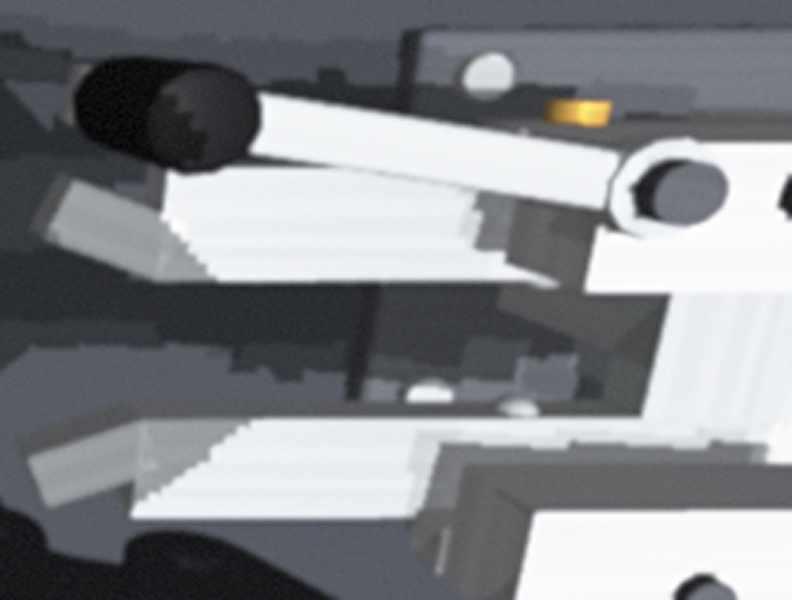

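```bash
python3 - <<'E'
from h import *
im=load('w8');c=lambda u,v:((u+.5)/3.3-.5+400,(v+.5)/3-.5+110)
u=np.array([np.cos(.075),np.sin(.075)]);n=np.array([-u[1],u[0]])
for z in(108,111):
  for p in[(200,281),(470,282),(160,419),(640,418),(131,518),(416,518)]:
    X=plane(im,*c(*p),z)[:2];print(z,p,X.round(1),(X@u-606.9).round(1),(X@n-130.9).round(1))
# held flange
hsv=cv2.cvtColor(im['color'],cv2.COLOR_RGB2HSV);m=((hsv[...,1]<40)&(hsv[...,2]>110));P=[]
for v in range(190,236,3):
    cc=np.where(m[v,255:390])[0]+255;P+=[(cc[0],v),(cc[-1]+1,v)]
print(P[-6:])
P=np.array([plane(im,a,b,124.5)[:2] for a,b in P]);A=np.c_[2*P,np.ones(len(P))];s=np.linalg.lstsq(A,(P**2).sum(1),rcond=None)[0];print(s[:2],np.sqrt(s[2]+s[0]**2+s[1]**2),s[:2]@u-606.9,s[:2]@n-130.9)
E
```

```text
108 (200, 281) [524.4 184.7] -70.2 14.0
108 (470, 282) [571.7 188. ] -22.8 13.8
108 (160, 419) [522.3 155.9] -74.4 -14.6
108 (640, 418) [609.4 162.6] 13.0 -14.5
108 (131, 518) [520.6 133.8] -77.7 -36.5
108 (416, 518) [573.9 137.7] -24.3 -36.6
111 (200, 281) [523.  185.4] -71.5 14.8
111 (470, 282) [569.6 188.7] -24.8 14.6
111 (160, 419) [521. 157.] -75.6 -13.3
111 (640, 418) [606.7 163.6] 10.4 -13.2
111 (131, 518) [519.4 135.3] -78.9 -34.9
111 (416, 518) [571.8 139.2] -26.3 -35.0
[(np.int64(269), 229), (np.int64(375), 229), (np.int64(268), 232), (np.int64(376), 232), (np.int64(268), 235), (np.int64(376), 235)]
[445.74089492 161.60319249] 29.53065513703658 -150.3032839014304 -3.1503382562132884
```

Request:
servo_tool(
  increments=[
    {"dx": 0, "dy": 0.32, "dz": 0, "ax": 0, "ay": 0, "az": 0, "claw": 1},
    {"dx": 1, "dy": 0.4, "dz": 0, "ax": 0, "ay": 0, "az": 0, "claw": 1},
    {"dx": 2.5, "dy": 0.51, "dz": 0, "ax": 0, "ay": 0, "az": 0, "claw": 1},
    {"dx": 4, "dy": 0.62, "dz": 0, "ax": 0, "ay": 0, "az": 0, "claw": 1},
    {"dx": 5.5, "dy": 0.73, "dz": 0, "ax": 0, "ay": 0, "az": 0, "claw": 1},
    {"dx": 7, "dy": 0.85, "dz": 0, "ax": 0, "ay": 0, "az": 0, "claw": 1},
    {"dx": 8.5, "dy": 0.96, "dz": 0, "ax": 0, "ay": 0, "az": 0, "claw": 1},
    {"dx": 9, "dy": 0.99, "dz": 0, "ax": 0, "ay": 0, "az": 0, "claw": 1},
  ],
)

```text
clock: 8.1
eef_pos: [538.8, 172.9, 152.5]
tool_rot: [-1.566, 0.001, -1.497]
force: [0.5, 0.3, -4.5]
width: 30.8
```

Request:
servo_tool(
  increments=[
    {"dx": 0, "dy": 0, "dz": 0, "ax": 0, "ay": 0, "az": 0, "claw": 1},
    {"dx": 0, "dy": 0, "dz": 0, "ax": 0, "ay": 0, "az": 0, "claw": 1},
  ],
)

```text
clock: 8.27
eef_pos: [534.5, 172.5, 151.8]
tool_rot: [-1.572, -0.0, -1.496]
force: [-0.5, -0.5, -4.8]
width: 30.6
```

```bash
python3 - <<'E'
from h import *
im=snap('wrist','w9')
s=read_state();print(s['eef_pos'],s['tool_rot'],s['force'],s['torque'],s['width'],s['clock'])
E
```

```text
[533.96980587 172.47628838 151.71849652] [-1.57222220e+00 -3.37328039e-04 -1.49548285e+00] [-0.2377407  -0.70461992 -4.52714637] [0.00545266 0.0198768  0.0118841 ] 30.419280178036363 8.3167
```

View pics/w9.png

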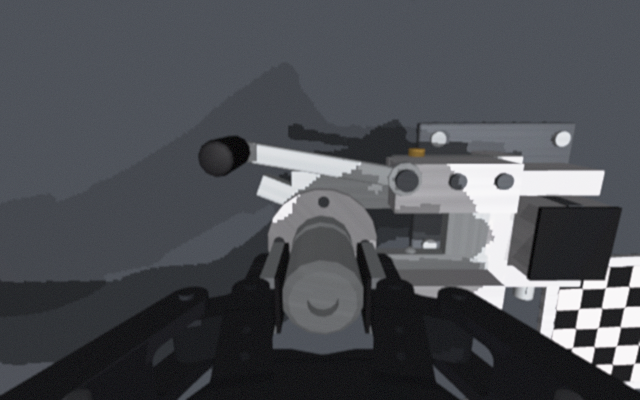

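Request:
servo_tool(
  increments=[
    {"dx": 0.05, "dy": 0.04, "dz": -0.3, "ax": 0, "ay": 0, "az": 0, "claw": 1},
    {"dx": 0.05, "dy": 0.04, "dz": -0.5, "ax": 0, "ay": 0, "az": 0, "claw": 1},
    {"dx": 0.05, "dy": 0.04, "dz": -0.5, "ax": 0, "ay": 0, "az": 0, "claw": 1},
  ],
)

```text
clock: 8.57
eef_pos: [534.7, 172.8, 146.4]
tool_rot: [-1.572, -0.0, -1.495]
force: [0.5, -0.3, -5.0]
width: 30.2
```

Request:
servo_tool(
  increments=[
    {"dx": 0, "dy": 0, "dz": -0.1, "ax": 0, "ay": 0, "az": 0, "claw": 1},
    {"dx": 0, "dy": 0, "dz": -0.1, "ax": 0, "ay": 0, "az": 0, "claw": 1},
    {"dx": 0, "dy": 0, "dz": -0.1, "ax": 0, "ay": 0, "az": 0, "claw": 1},
  ],
)

```text
clock: 8.82
eef_pos: [535.4, 173.0, 145.8]
tool_rot: [-1.571, -0.0, -1.496]
force: [-0.6, -0.9, -3.8]
width: 30.5
```

Request:
servo_tool(
  increments=[
    {"dx": 0, "dy": 0, "dz": -0.1, "ax": 0, "ay": 0, "az": 0, "claw": 1},
    {"dx": 0, "dy": 0, "dz": -0.1, "ax": 0, "ay": 0, "az": 0, "claw": 1},
    {"dx": 0, "dy": 0, "dz": -0.1, "ax": 0, "ay": 0, "az": 0, "claw": 1},
  ],
)

```text
clock: 9.07
eef_pos: [535.5, 173.0, 144.8]
tool_rot: [-1.571, -0.0, -1.496]
force: [0.2, -0.5, -5.2]
width: 30.3
```

Flange at about 110.3, no contact yet. Continue in 0.5–1 mm steps.

Request:
servo_tool(
  increments=[
    {"dx": 0, "dy": 0, "dz": -0.05, "ax": 0, "ay": 0, "az": 0, "claw": 1},
    {"dx": 0, "dy": 0, "dz": -0.05, "ax": 0, "ay": 0, "az": 0, "claw": 1},
    {"dx": 0, "dy": 0, "dz": -0.05, "ax": 0, "ay": 0, "az": 0, "claw": 1},
  ],
)

```text
clock: 9.32
eef_pos: [535.5, 173.0, 144.3]
tool_rot: [-1.571, 0.0, -1.496]
force: [-0.8, -0.5, -4.2]
width: 31.0
```

Request:
servo_tool(
  increments=[
    {"dx": 0, "dy": 0, "dz": -0.05, "ax": 0, "ay": 0, "az": 0, "claw": 1},
    {"dx": 0, "dy": 0, "dz": -0.05, "ax": 0, "ay": 0, "az": 0, "claw": 1},
    {"dx": 0, "dy": 0, "dz": -0.05, "ax": 0, "ay": 0, "az": 0, "claw": 1},
  ],
)

```text
clock: 9.57
eef_pos: [535.5, 173.0, 143.8]
tool_rot: [-1.571, 0.0, -1.496]
force: [0.7, -0.6, -4.2]
width: 30.3
```

Request:
servo_tool(
  increments=[
    {"dx": 0, "dy": 0, "dz": -0.05, "ax": 0, "ay": 0, "az": 0, "claw": 1},
    {"dx": 0, "dy": 0, "dz": -0.05, "ax": 0, "ay": 0, "az": 0, "claw": 1},
    {"dx": 0, "dy": 0, "dz": -0.05, "ax": 0, "ay": 0, "az": 0, "claw": 1},
  ],
)

```text
clock: 9.82
eef_pos: [535.5, 173.0, 143.3]
tool_rot: [-1.571, 0.0, -1.496]
force: [-1.3, -0.9, -3.8]
width: 30.7
```

Request:
servo_tool(
  increments=[
    {"dx": 0, "dy": 0, "dz": -0.05, "ax": 0, "ay": 0, "az": 0, "claw": 1},
    {"dx": 0, "dy": 0, "dz": -0.05, "ax": 0, "ay": 0, "az": 0, "claw": 1},
    {"dx": 0, "dy": 0, "dz": -0.05, "ax": 0, "ay": 0, "az": 0, "claw": 1},
  ],
)

```text
clock: 10.07
eef_pos: [535.5, 173.0, 142.8]
tool_rot: [-1.571, 0.0, -1.496]
force: [0.2, -0.9, -4.5]
width: 30.5
```

Request:
servo_tool(
  increments=[
    {"dx": 0, "dy": 0, "dz": -0.05, "ax": 0, "ay": 0, "az": 0, "claw": 1},
    {"dx": 0, "dy": 0, "dz": -0.05, "ax": 0, "ay": 0, "az": 0, "claw": 1},
    {"dx": 0, "dy": 0, "dz": -0.05, "ax": 0, "ay": 0, "az": 0, "claw": 1},
  ],
)

```text
clock: 10.32
eef_pos: [535.6, 173.1, 142.5]
tool_rot: [-1.571, 0.0, -1.496]
force: [-0.9, -0.3, -2.6]
width: 30.9
```

Request:
servo_tool(
  increments=[
    {"dx": 0, "dy": 0, "dz": -0.05, "ax": 0, "ay": 0, "az": 0, "claw": 1},
    {"dx": 0, "dy": 0, "dz": -0.05, "ax": 0, "ay": 0, "az": 0, "claw": 1},
    {"dx": 0, "dy": 0, "dz": -0.05, "ax": 0, "ay": 0, "az": 0, "claw": 1},
  ],
)

```text
clock: 10.57
eef_pos: [535.6, 173.1, 142.4]
tool_rot: [-1.57, -0.0, -1.496]
force: [-2.6, -0.4, 4.4]
width: 30.6
```

Request:
servo_tool(
  increments=[
    {"dx": 0, "dy": 0, "dz": 0.13, "ax": 0, "ay": 0, "az": 0, "claw": 1},
    {"dx": 0, "dy": 0, "dz": 0.13, "ax": 0, "ay": 0, "az": 0, "claw": 1},
    {"dx": 0.4, "dy": 0.03, "dz": 0.13, "ax": 0, "ay": 0, "az": 0, "claw": 1},
    {"dx": 0.8, "dy": 0.06, "dz": 0.13, "ax": 0, "ay": 0, "az": 0, "claw": 1},
    {"dx": 1.2, "dy": 0.09, "dz": 0.13, "ax": 0, "ay": 0, "az": 0, "claw": 1},
  ],
)

```text
clock: 10.98
eef_pos: [548.1, 173.9, 142.8]
tool_rot: [-1.571, 0.0, -1.496]
force: [-0.1, -0.5, -5.1]
width: 30.3
```

Request:
servo_tool(
  increments=[
    {"dx": 0.4, "dy": 0.03, "dz": 0, "ax": 0, "ay": 0, "az": 0, "claw": 1},
    {"dx": 0.8, "dy": 0.06, "dz": 0, "ax": 0, "ay": 0, "az": 0, "claw": 1},
    {"dx": 1.2, "dy": 0.09, "dz": 0, "ax": 0, "ay": 0, "az": 0, "claw": 1},
    {"dx": 1.6, "dy": 0.12, "dz": 0, "ax": 0, "ay": 0, "az": 0, "claw": 1},
    {"dx": 1.6, "dy": 0.12, "dz": 0, "ax": 0, "ay": 0, "az": 0, "claw": 1},
  ],
)

```text
clock: 11.4
eef_pos: [564.7, 175.2, 143.1]
tool_rot: [-1.57, 0.0, -1.496]
force: [0.6, 0.6, -4.0]
width: 30.6
```

```bash
python3 - <<'E'
from h import *
im=snap('wrist','w10')
s=read_state();print(s['eef_pos'],s['tool_rot'],s['force'],s['torque'],s['width'],s['clock'])
E
```

```text
[564.03737565 175.10012541 143.03528014] [-1.57047824e+00  2.06046298e-04 -1.49625693e+00] [-0.30896533  0.93735698 -4.97057457] [ 0.03906725  0.00072926 -0.00161076] 30.531377619037364 11.45
```

View pics/w10.png

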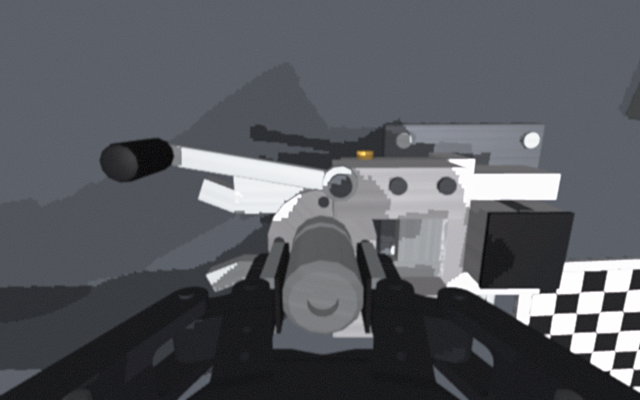

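Request:
servo_tool(
  increments=[
    {"dx": 0.4, "dy": 0.03, "dz": 0, "ax": 0, "ay": 0, "az": 0, "claw": 1},
    {"dx": 0.8, "dy": 0.06, "dz": 0, "ax": 0, "ay": 0, "az": 0, "claw": 1},
    {"dx": 1.2, "dy": 0.09, "dz": 0, "ax": 0, "ay": 0, "az": 0, "claw": 1},
    {"dx": 1.2, "dy": 0.09, "dz": 0, "ax": 0, "ay": 0, "az": 0, "claw": 1},
  ],
)

```text
clock: 11.78
eef_pos: [576.8, 176.0, 143.2]
tool_rot: [-1.569, 0.0, -1.496]
force: [0.2, -0.2, -4.3]
width: 30.1
```

Request:
servo_tool(
  increments=[
    {"dx": 0.2, "dy": 0.015, "dz": 0, "ax": 0, "ay": 0, "az": 0, "claw": 1},
    {"dx": 0.4, "dy": 0.03, "dz": 0, "ax": 0, "ay": 0, "az": 0, "claw": 1},
    {"dx": 0.6, "dy": 0.045, "dz": 0, "ax": 0, "ay": 0, "az": 0, "claw": 1},
    {"dx": 0.6, "dy": 0.045, "dz": 0, "ax": 0, "ay": 0, "az": 0, "claw": 1},
  ],
)

```text
clock: 12.12
eef_pos: [581.6, 177.0, 143.0]
tool_rot: [-1.571, 0.001, -1.496]
force: [-0.3, 0.9, -4.7]
width: 30.6
```

Request:
servo_tool(
  increments=[
    {"dx": 0.2, "dy": 0.015, "dz": 0, "ax": 0, "ay": 0, "az": 0, "claw": 1},
    {"dx": 0.4, "dy": 0.03, "dz": 0, "ax": 0, "ay": 0, "az": 0, "claw": 1},
    {"dx": 0.4, "dy": 0.03, "dz": 0, "ax": 0, "ay": 0, "az": 0, "claw": 1},
  ],
)

```text
clock: 12.37
eef_pos: [583.3, 176.9, 142.7]
tool_rot: [-1.576, -0.001, -1.495]
force: [-6.1, 1.5, -1.7]
width: 30.5
```

Request:
servo_tool(
  increments=[
    {"dx": 0.15, "dy": 0.01, "dz": 0, "ax": 0, "ay": 0, "az": 0, "claw": 1},
    {"dx": 0.3, "dy": 0.02, "dz": 0, "ax": 0, "ay": 0, "az": 0, "claw": 1},
    {"dx": 0.3, "dy": 0.02, "dz": 0, "ax": 0, "ay": 0, "az": 0, "claw": 1},
  ],
)

```text
clock: 12.62
eef_pos: [584.2, 177.0, 142.8]
tool_rot: [-1.579, -0.001, -1.495]
force: [-9.4, 0.4, 2.6]
width: 30.4
```

Request:
servo_tool(
  increments=[
    {"dx": 0.15, "dy": 0.01, "dz": 0, "ax": 0, "ay": 0, "az": 0, "claw": 1},
    {"dx": 0.25, "dy": 0.02, "dz": 0, "ax": 0, "ay": 0, "az": 0, "claw": 1},
    {"dx": 0.25, "dy": 0.02, "dz": 0, "ax": 0, "ay": 0, "az": 0, "claw": 1},
  ],
)

```text
clock: 12.87
eef_pos: [588.8, 177.1, 142.8]
tool_rot: [-1.575, -0.001, -1.495]
force: [-3.6, 1.0, -4.4]
width: 30.7
```

```bash
python3 - <<'E'
from h import *
im=snap('wrist','w11')
s=read_state();print(s['eef_pos'],s['tool_rot'],s['force'],s['torque'],s['width'],s['clock'])
E
```

```text
[589.50431781 177.11953911 142.75664271] [-1.57376608e+00 -5.67576415e-04 -1.49522400e+00] [-3.51251548  0.35883405 -4.58938663] [0.10815715 0.77657073 0.016347  ] 30.493257177073996 12.9167
```

View pics/w11.png

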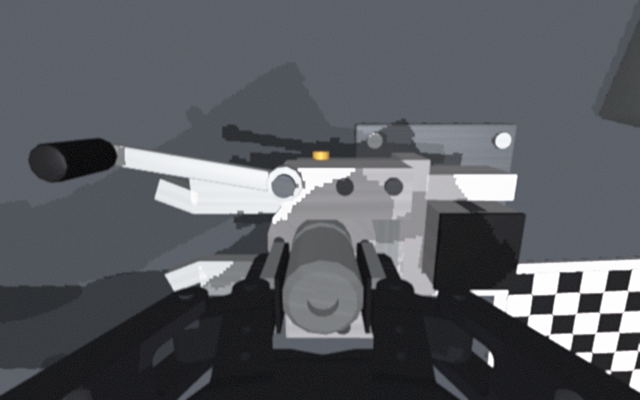

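Request:
servo_tool(
  increments=[
    {"dx": 0.1, "dy": 0.01, "dz": 0, "ax": 0, "ay": 0, "az": 0, "claw": 1},
    {"dx": 0.2, "dy": 0.015, "dz": 0, "ax": 0, "ay": 0, "az": 0, "claw": 1},
    {"dx": 0.2, "dy": 0.015, "dz": 0, "ax": 0, "ay": 0, "az": 0, "claw": 1},
  ],
)

```text
clock: 13.17
eef_pos: [594.5, 177.8, 143.3]
tool_rot: [-1.568, 0.001, -1.496]
force: [-0.7, 1.0, -6.1]
width: 30.5
```

Request:
servo_tool(
  increments=[
    {"dx": 0.1, "dy": 0.01, "dz": 0, "ax": 0, "ay": 0, "az": 0, "claw": 1},
    {"dx": 0.15, "dy": 0.015, "dz": 0, "ax": 0, "ay": 0, "az": 0, "claw": 1},
    {"dx": 0.15, "dy": 0.015, "dz": 0, "ax": 0, "ay": 0, "az": 0, "claw": 1},
  ],
)

```text
clock: 13.42
eef_pos: [595.2, 177.8, 143.4]
tool_rot: [-1.569, 0.001, -1.496]
force: [-0.3, 1.8, -3.0]
width: 30.6
```

Request:
servo_tool(
  increments=[
    {"dx": 0.05, "dy": 0, "dz": 0, "ax": 0, "ay": 0, "az": 0, "claw": 1},
    {"dx": 0.1, "dy": 0.01, "dz": 0, "ax": 0, "ay": 0, "az": 0, "claw": 1},
    {"dx": 0.1, "dy": 0.01, "dz": 0, "ax": 0, "ay": 0, "az": 0, "claw": 1},
  ],
)

```text
clock: 13.67
eef_pos: [595.4, 177.7, 143.3]
tool_rot: [-1.571, 0.0, -1.496]
force: [-1.7, 0.8, -1.6]
width: 30.4
```

Request:
servo_tool(
  increments=[
    {"dx": 0.05, "dy": 0, "dz": 0, "ax": 0, "ay": 0, "az": 0, "claw": 1},
    {"dx": 0.1, "dy": 0.01, "dz": 0, "ax": 0, "ay": 0, "az": 0, "claw": 1},
    {"dx": 0.1, "dy": 0.01, "dz": 0, "ax": 0, "ay": 0, "az": 0, "claw": 1},
  ],
)

```text
clock: 13.92
eef_pos: [595.5, 177.7, 143.1]
tool_rot: [-1.573, -0.0, -1.496]
force: [-4.9, 1.0, 0.1]
width: 30.5
```

Request:
servo_tool(
  increments=[
    {"dx": 0.05, "dy": 0, "dz": 0, "ax": 0, "ay": 0, "az": 0, "claw": 1},
    {"dx": 0.1, "dy": 0.01, "dz": 0, "ax": 0, "ay": 0, "az": 0, "claw": 1},
    {"dx": 0.1, "dy": 0.01, "dz": 0, "ax": 0, "ay": 0, "az": 0, "claw": 1},
  ],
)

```text
clock: 14.17
eef_pos: [595.7, 177.7, 142.9]
tool_rot: [-1.574, -0.001, -1.496]
force: [-6.0, 0.7, 1.2]
width: 30.5
```

```bash
python3 - <<'E'
from h import *
im=snap('wrist','w12')
s=read_state();print(s['eef_pos'],s['tool_rot'],s['force'],s['torque'],s['width'],s['clock'])
E
```

```text
[595.64008749 177.6861876  142.89226483] [-1.57450992e+00 -6.52996692e-04 -1.49549108e+00] [-6.8509163   0.80274549  1.68756988] [3.22990232e-01 1.69593200e+00 1.38396544e-03] 30.340133069034536 14.2167
```

View pics/w12.png

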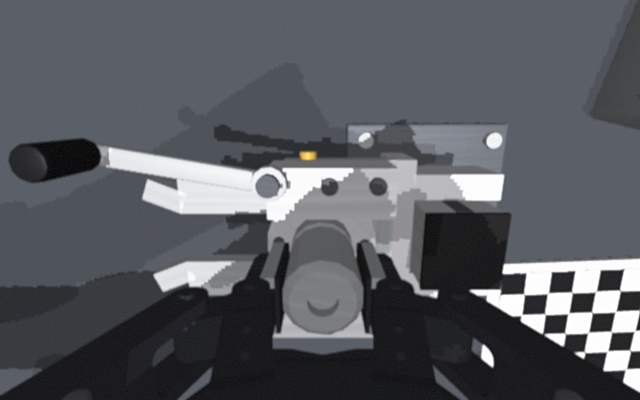

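Request:
servo_tool(
  increments=[
    {"dx": -0.1, "dy": -0.01, "dz": 0, "ax": 0, "ay": 0, "az": 0, "claw": 1},
    {"dx": -0.1, "dy": -0.01, "dz": -0.06, "ax": 0, "ay": 0, "az": 0, "claw": 1},
    {"dx": -0.1, "dy": -0.01, "dz": -0.06, "ax": 0, "ay": 0, "az": 0, "claw": 1},
  ],
)

```text
clock: 14.47
eef_pos: [595.5, 177.7, 142.6]
tool_rot: [-1.573, -0.0, -1.496]
force: [-5.0, 1.0, 0.7]
width: 30.5
```

Request:
servo_tool(
  increments=[
    {"dx": 0, "dy": 0, "dz": 0, "ax": 0, "ay": 0, "az": 0, "claw": -1},
    {"dx": 0, "dy": 0, "dz": 0, "ax": 0, "ay": 0, "az": 0, "claw": -1},
    {"dx": 0, "dy": 0, "dz": 0, "ax": 0, "ay": 0, "az": 0, "claw": -1},
    {"dx": 0, "dy": 0, "dz": 0, "ax": 0, "ay": 0, "az": 0, "claw": -1},
    {"dx": 0, "dy": 0, "dz": 0, "ax": 0, "ay": 0, "az": 0, "claw": -1},
    {"dx": 0, "dy": 0, "dz": 0, "ax": 0, "ay": 0, "az": 0, "claw": -1},
  ],
)

```text
clock: 14.97
eef_pos: [597.0, 177.5, 142.7]
tool_rot: [-1.57, 0.0, -1.496]
force: [-0.5, 0.1, 0.1]
width: 85.4
```

```bash
python3 - <<'E'
from h import *
im=snap('wrist','w13')
s=read_state();print(s['eef_pos'],s['tool_rot'],s['force'],s['torque'],s['width'],s['clock'])
E
```

```text
[596.83395714 177.55939361 142.61016974] [-1.57023654e+00  1.63800423e-06 -1.49594166e+00] [-0.4015443   0.19949745 -1.30265923] [ 0.00645022 -0.05262253 -0.01018535] 85.35765627900567 15.0167
```

View pics/w13.png

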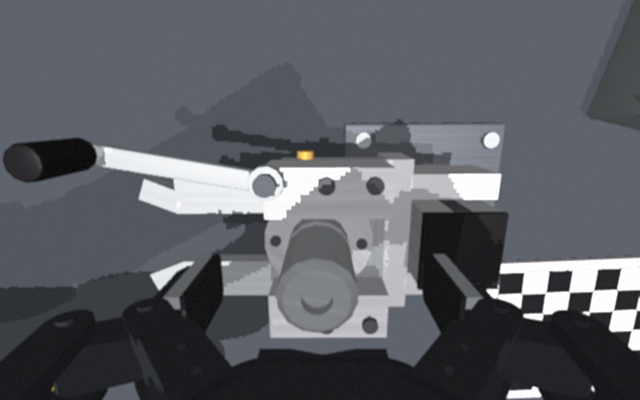

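Request:
servo_tool(
  increments=[
    {"dx": 0, "dy": 0, "dz": 1, "ax": 0, "ay": 0, "az": 0, "claw": -1},
    {"dx": 0, "dy": 0, "dz": 3, "ax": 0, "ay": 0, "az": 0, "claw": -1},
    {"dx": 0, "dy": 0, "dz": 6, "ax": 0, "ay": 0, "az": 0, "claw": -1},
    {"dx": -1, "dy": 0, "dz": 9, "ax": 0, "ay": 0, "az": 0, "claw": 0},
    {"dx": -3, "dy": 0, "dz": 11, "ax": 0, "ay": 0, "az": 0, "claw": 1},
    {"dx": -5, "dy": 0, "dz": 12, "ax": 0, "ay": 0, "az": 0, "claw": 1},
    {"dx": -5, "dy": 0, "dz": 12, "ax": 0, "ay": 0, "az": 0, "claw": 1},
    {"dx": -5, "dy": 0, "dz": 12, "ax": 0, "ay": 0, "az": 0, "claw": 1},
  ],
)

```text
clock: 15.68
eef_pos: [546.5, 178.0, 264.2]
tool_rot: [-1.568, 0.0, -1.495]
force: [0.1, 0.4, 0.2]
width: 25.6
```

```bash
python3 - <<'E'
from h import *
im=snap('wrist','w14');snap('scene','s14')
s=read_state();print(s['eef_pos'],s['tool_rot'],s['force'],s['width'],s['clock'])
i=load('s14')['color'][100:290,310:490,::-1];cv2.imwrite('pics/s14c.png',cv2.resize(i,None,fx=3,fy=3,interpolation=cv2.INTER_CUBIC))
E
```

```text
[547.13909324 177.24415346 262.56769004] [-1.57014722e+00 -3.00944804e-04 -1.49633596e+00] [-0.03946699  0.09191381  0.01326683] 9.689169463634506 15.7833
```

View pics/w14.png

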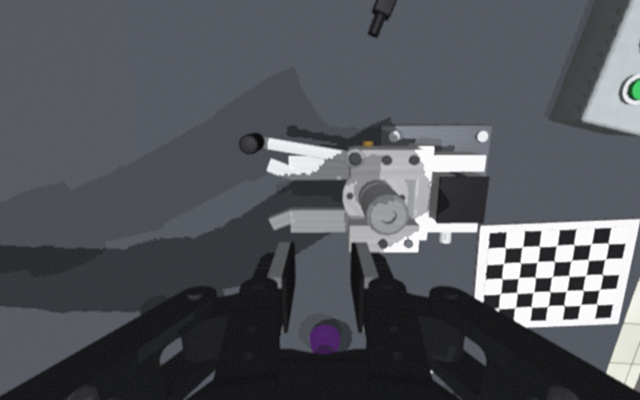

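View pics/s14c.png

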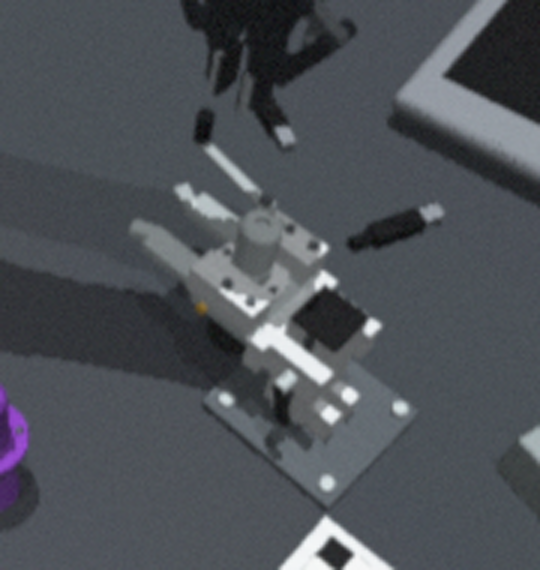

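```bash
python3 - <<'E'
from h import *
im=load('w14');cv2.imwrite('pics/w14c.png',cv2.resize(im['color'][120:260,230:450,::-1],None,fx=3.5,fy=3.5,interpolation=cv2.INTER_CUBIC))
u=np.array([np.cos(.075),np.sin(.075)]);n=np.array([-u[1],u[0]])
for p,z in[((388.5,215),174),((250,143.5),173)]:
    X=plane(im,*p,z)[:2];print(p,X,X@u-606.9,X@n-130.9)
O=606.9*u+130.9*n
a,b,r=14.5,11,7
for th in [170,180,190,200,210,220,230,240,250,260,265,270,273]:
    q=np.radians(th);K=np.array([-22.5+78*np.cos(q),38+78*np.sin(q)]);t=np.array([-np.sin(q),np.cos(q)])
    ds=np.linspace(10,40,3001)[:,None]*t
    sd=np.linalg.norm(np.maximum(np.abs(ds)-[a,b],0),axis=1)
    d=np.linspace(10,40,3001)[np.argmax(sd>=r)]
    p=K-d*t;W=O+p[0]*u+p[1]*n;print(th,d.round(1),'dock',p.round(1),'world',W.round(1))
E
```

```text
(388.5, 215) [595.91205594 176.50645573] 0.5624158169674729 0.45874806825867154
(250, 143.5) [494.15502964 220.34102402] -97.62404159811268 51.79471360085202
170 18.3 dock [-96.1  69.5] world [494.3 238.2]
180 18.0 dock [-100.5   56. ] world [491.  224.3]
190 18.3 dock [-102.5   42.5] world [490.  210.7]
200 19.2 dock [-102.3   29.3] world [491.1 197.6]
210 20.8 dock [-100.4   17. ] world [493.9 185.4]
220 23.5 dock [-97.3   5.8] world [497.9 174.5]
230 25.1 dock [-91.9  -5.6] world [504.2 163.5]
240 24.7 dock [-82.9 -17.2] world [514.  152.6]
250 22.9 dock [-70.7 -27.5] world [527.  143.3]
260 21.8 dock [-57.6 -35. ] world [540.6 136.8]
265 21.6 dock [-50.8 -37.8] world [547.6 134.5]
270 21.5 dock [-44. -40.] world [554.5 132.8]
273 21.5 dock [-39.9 -41. ] world [558.7 132.1]
```

View pics/w14c.png

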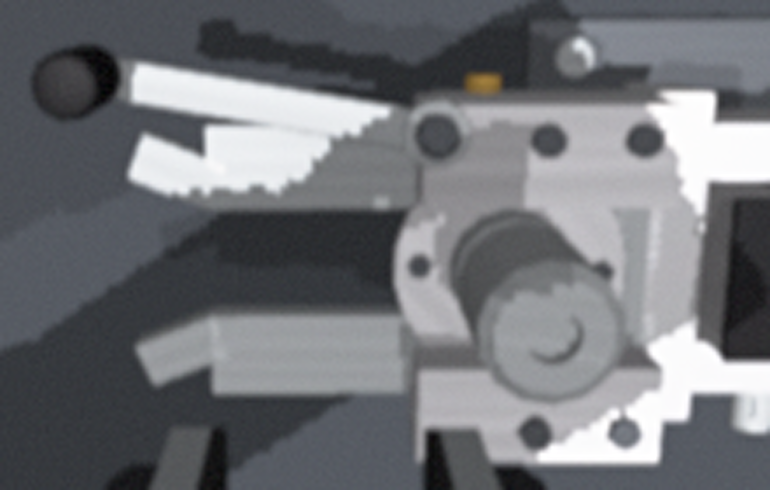

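Request:
servo_tool(
  increments=[
    {"dx": -2, "dy": 3, "dz": 0, "ax": 0, "ay": 0, "az": 0, "claw": 1},
    {"dx": -4, "dy": 6, "dz": 0, "ax": 0, "ay": 0, "az": 0, "claw": 1},
    {"dx": -5.3, "dy": 8.5, "dz": 0, "ax": 0, "ay": 0, "az": 0, "claw": 1},
    {"dx": -5.3, "dy": 8.5, "dz": -2, "ax": 0, "ay": 0, "az": 0, "claw": 1},
    {"dx": -5.3, "dy": 8.5, "dz": -5, "ax": 0, "ay": 0, "az": 0, "claw": 1},
    {"dx": -5.3, "dy": 8.5, "dz": -8, "ax": 0, "ay": 0, "az": 0, "claw": 1},
    {"dx": -5.3, "dy": 8.5, "dz": -11, "ax": 0, "ay": 0, "az": 0, "claw": 1},
    {"dx": -5.3, "dy": 8.5, "dz": -11, "ax": 0, "ay": 0, "az": 0, "claw": 1},
  ],
)

```text
clock: 16.45
eef_pos: [490.7, 260.0, 146.5]
tool_rot: [-1.581, -0.005, -1.496]
force: [-0.4, -0.7, -0.6]
width: -0.0
```

Request:
servo_tool(
  increments=[
    {"dx": 0, "dy": 0, "dz": 0, "ax": 0, "ay": 0, "az": 0, "claw": 1},
    {"dx": 0, "dy": 0, "dz": 0, "ax": 0, "ay": 0, "az": 0, "claw": 1},
  ],
)

```text
clock: 16.62
eef_pos: [494.5, 263.3, 153.3]
tool_rot: [-1.57, 0.001, -1.496]
force: [-0.1, 0.8, -0.1]
width: 0.1
```

```bash
python3 - <<'E'
from h import *
im=snap('wrist','w15');snap('scene','s15')
s=read_state();print(s['eef_pos'],s['tool_rot'],s['force'],s['width'],s['clock'])
i=load('s15')['color'][100:290,310:490,::-1];cv2.imwrite('pics/s15c.png',cv2.resize(i,None,fx=3,fy=3,interpolation=cv2.INTER_CUBIC))
E
```

```text
[494.86274028 263.51517326 154.22991025] [-1.56781643  0.00166897 -1.49612104] [-0.52673017 -0.06824794 -0.16133527] -0.05749018067738944 16.7167
```

View pics/w15.png

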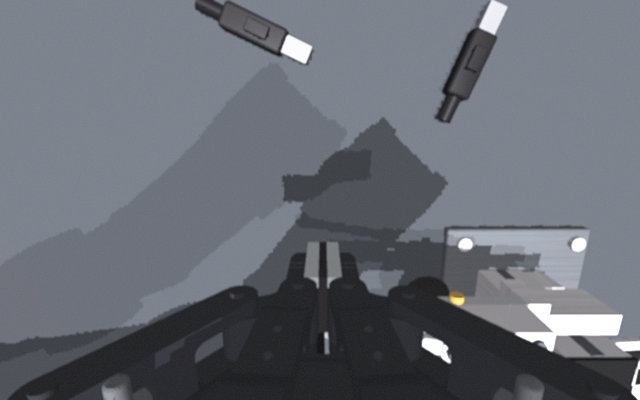

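View pics/s15c.png

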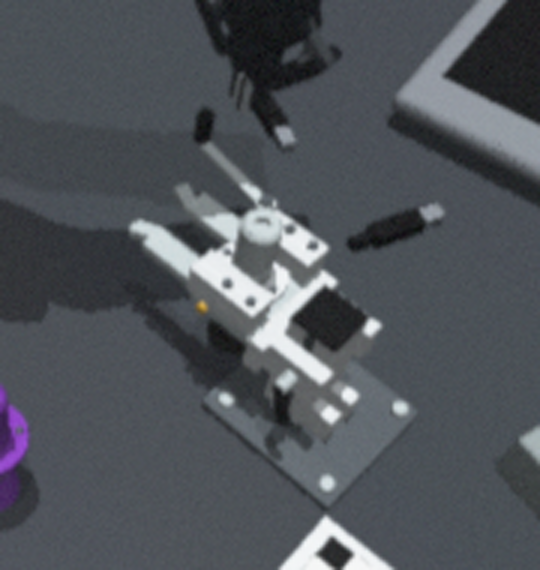

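Request:
servo_tool(
  increments=[
    {"dx": 0, "dy": -1.2, "dz": 0, "ax": 0, "ay": 0, "az": 0, "claw": 1},
    {"dx": 0, "dy": -2.2, "dz": 0, "ax": 0, "ay": 0, "az": 0, "claw": 1},
    {"dx": -0.2, "dy": -3.1, "dz": 0, "ax": 0, "ay": 0, "az": 0, "claw": 1},
    {"dx": -0.35, "dy": -3.9, "dz": 0, "ax": 0, "ay": 0, "az": 0, "claw": 1},
    {"dx": -0.4, "dy": -4.6, "dz": 0, "ax": 0, "ay": 0, "az": 0, "claw": 1},
    {"dx": -0.45, "dy": -5.3, "dz": 0, "ax": 0, "ay": 0, "az": 0, "claw": 1},
    {"dx": -0.4, "dy": -5.9, "dz": 0, "ax": 0, "ay": 0, "az": 0, "claw": 1},
    {"dx": -0.35, "dy": -6.6, "dz": 0, "ax": 0, "ay": 0, "az": 0, "claw": 1},
  ],
)

```text
clock: 17.38
eef_pos: [490.3, 196.5, 152.7]
tool_rot: [-1.57, 0.001, -1.495]
force: [0.8, 1.1, -0.3]
width: 0.1
```

```bash
python3 - <<'E'
from h import *
im=snap('wrist','w16');snap('top','t16')
s=read_state();print(s['eef_pos'],s['tool_rot'],s['force'],s['width'],s['clock'])
i=load('t16')['color'][105:225,205:295,::-1];cv2.imwrite('pics/t16c.png',cv2.resize(i,None,fx=4,fy=4,interpolation=cv2.INTER_CUBIC))
E
```

```text
[490.07305958 194.88898392 152.33831313] [-1.57154482e+00 -1.30412294e-03 -1.49754166e+00] [-0.10298017  0.02492447 -1.15631199] -0.012969131628046622 17.4833
```

View pics/w16.png

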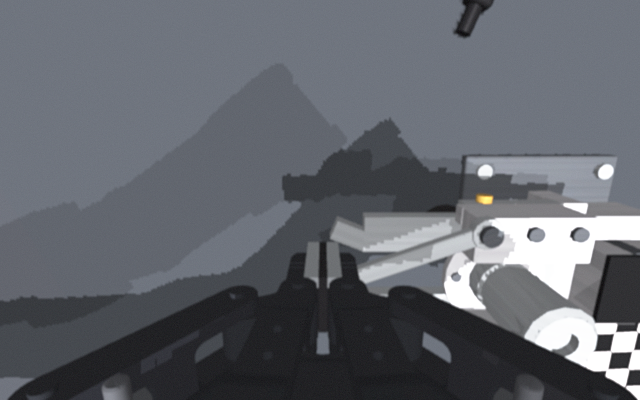

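View pics/t16c.png

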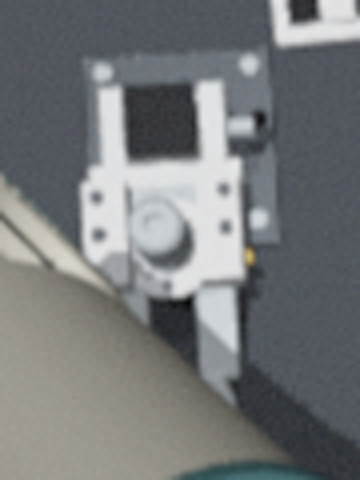

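Request:
servo_tool(
  increments=[
    {"dx": 0.1, "dy": -0.6, "dz": 0, "ax": 0, "ay": 0, "az": 0, "claw": 1},
    {"dx": 0.3, "dy": -1.2, "dz": 0, "ax": 0, "ay": 0, "az": 0, "claw": 1},
    {"dx": 0.5, "dy": -1.8, "dz": 0, "ax": 0, "ay": 0, "az": 0, "claw": 1},
    {"dx": 0.7, "dy": -2.3, "dz": 0, "ax": 0, "ay": 0, "az": 0, "claw": 1},
    {"dx": 1, "dy": -2.8, "dz": 0, "ax": 0, "ay": 0, "az": 0, "claw": 1},
    {"dx": 1.4, "dy": -3.4, "dz": 0, "ax": 0, "ay": 0, "az": 0, "claw": 1},
    {"dx": 1.9, "dy": -4, "dz": 0, "ax": 0, "ay": 0, "az": 0, "claw": 1},
    {"dx": 2.4, "dy": -4.4, "dz": 0, "ax": 0, "ay": 0, "az": 0, "claw": 1},
  ],
)

```text
clock: 18.15
eef_pos: [514.3, 151.4, 152.4]
tool_rot: [-1.572, -0.001, -1.497]
force: [-0.6, 1.2, 0.2]
width: -0.2
```

```bash
python3 - <<'E'
from h import *
im=snap('wrist','w17')
s=read_state();print(s['eef_pos'],s['tool_rot'],s['force'],s['width'],s['clock'])
E
```

```text
[515.4562959  150.33106133 152.32582281] [-1.57077786e+00 -1.44219882e-03 -1.49834201e+00] [ 2.02294513  0.70072647 -0.17871241] -0.040027215348203825 18.2
```

View pics/w17.png

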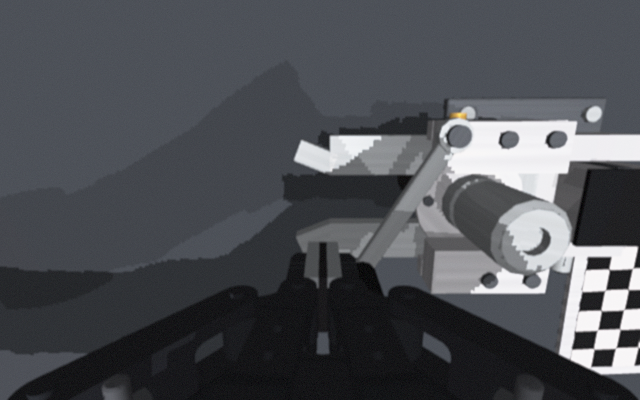

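Request:
servo_tool(
  increments=[
    {"dx": 0.6, "dy": -0.4, "dz": 0, "ax": 0, "ay": 0, "az": 0, "claw": 1},
    {"dx": 1.2, "dy": -0.8, "dz": 0, "ax": 0, "ay": 0, "az": 0, "claw": 1},
    {"dx": 1.8, "dy": -1.1, "dz": 0, "ax": 0, "ay": 0, "az": 0, "claw": 1},
    {"dx": 2.4, "dy": -1.4, "dz": 0, "ax": 0, "ay": 0, "az": 0, "claw": 1},
    {"dx": 2.9, "dy": -1.6, "dz": 0, "ax": 0, "ay": 0, "az": 0, "claw": 1},
    {"dx": 3.2, "dy": -1.7, "dz": 0, "ax": 0, "ay": 0, "az": 0, "claw": 1},
    {"dx": 3.2, "dy": -1.7, "dz": 0, "ax": 0, "ay": 0, "az": 0, "claw": 1},
  ],
)

```text
clock: 18.78
eef_pos: [546.9, 135.2, 152.4]
tool_rot: [-1.57, -0.0, -1.497]
force: [-0.0, 0.3, 0.2]
width: -0.2
```

Request:
servo_tool(
  increments=[
    {"dx": 0.2, "dy": 0, "dz": 0, "ax": 0, "ay": 0, "az": 0, "claw": 1},
    {"dx": 0.4, "dy": 0, "dz": 0, "ax": 0, "ay": 0, "az": 0, "claw": 1},
    {"dx": 0.4, "dy": 0, "dz": 0, "ax": 0, "ay": 0, "az": 0, "claw": 1},
  ],
)

```text
clock: 19.03
eef_pos: [550.2, 135.5, 152.5]
tool_rot: [-1.571, -0.0, -1.496]
force: [-0.8, 0.3, -0.9]
width: 0.0
```

```bash
python3 - <<'E'
from h import *
im=snap('wrist','w18')
s=read_state();print(s['eef_pos'],s['tool_rot'],s['force'],s['width'],s['clock'])
E
```

```text
[550.09272425 135.66654009 152.50483414] [-1.57070631e+00 -4.06398561e-05 -1.49571303e+00] [-0.04194831 -0.54584639  0.09480395] 0.21004427109647236 19.0833
```

View pics/w18.png

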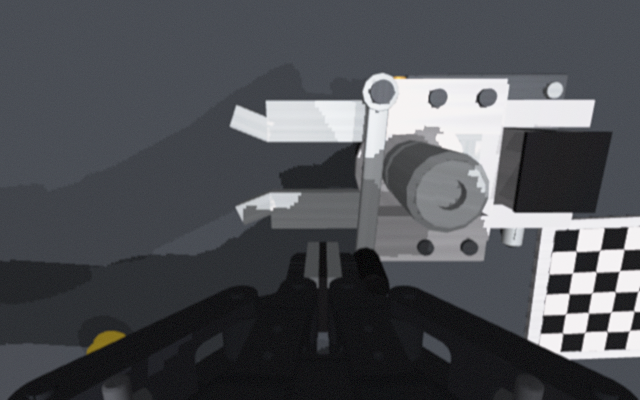

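Nearly straight across; push on gently until the stop is felt.

Request:
servo_tool(
  increments=[
    {"dx": 0.15, "dy": 0, "dz": 0, "ax": 0, "ay": 0, "az": 0, "claw": 1},
    {"dx": 0.3, "dy": 0, "dz": 0, "ax": 0, "ay": 0, "az": 0, "claw": 1},
    {"dx": 0.3, "dy": 0, "dz": 0, "ax": 0, "ay": 0, "az": 0, "claw": 1},
  ],
)

```text
clock: 19.33
eef_pos: [553.3, 135.6, 152.5]
tool_rot: [-1.571, 0.0, -1.496]
force: [-0.6, -0.4, -0.3]
width: -0.0
```

Request:
servo_tool(
  increments=[
    {"dx": 0.1, "dy": 0, "dz": 0, "ax": 0, "ay": 0, "az": 0, "claw": 1},
    {"dx": 0.2, "dy": 0, "dz": 0, "ax": 0, "ay": 0, "az": 0, "claw": 1},
    {"dx": 0.2, "dy": 0, "dz": 0, "ax": 0, "ay": 0, "az": 0, "claw": 1},
  ],
)

```text
clock: 19.58
eef_pos: [554.8, 135.6, 152.5]
tool_rot: [-1.571, -0.0, -1.496]
force: [-1.1, -0.5, 0.8]
width: 0.0
```

Request:
servo_tool(
  increments=[
    {"dx": 0.1, "dy": 0, "dz": 0, "ax": 0, "ay": 0, "az": 0, "claw": 1},
    {"dx": 0.2, "dy": 0, "dz": 0, "ax": 0, "ay": 0, "az": 0, "claw": 1},
    {"dx": 0.2, "dy": 0, "dz": 0, "ax": 0, "ay": 0, "az": 0, "claw": 1},
  ],
)

```text
clock: 19.83
eef_pos: [555.1, 135.6, 152.3]
tool_rot: [-1.575, -0.001, -1.496]
force: [-7.0, -0.3, 4.5]
width: 0.1
```

Request:
servo_tool(
  increments=[
    {"dx": 0.05, "dy": 0, "dz": 0, "ax": 0, "ay": 0, "az": 0, "claw": 1},
    {"dx": 0.05, "dy": 0, "dz": 0, "ax": 0, "ay": 0, "az": 0, "claw": 1},
    {"dx": -0.5, "dy": 0, "dz": 0, "ax": 0, "ay": 0, "az": 0, "claw": 1},
    {"dx": -1.5, "dy": 0, "dz": 0, "ax": 0, "ay": 0, "az": 0, "claw": 1},
    {"dx": -3, "dy": 0, "dz": 1, "ax": 0, "ay": 0, "az": 0, "claw": 1},
    {"dx": -5, "dy": 0, "dz": 4, "ax": 0, "ay": 0, "az": 0, "claw": 1},
    {"dx": -6, "dy": 0, "dz": 7, "ax": 0, "ay": 0, "az": 0, "claw": 1},
    {"dx": -6, "dy": 0, "dz": 10, "ax": 0, "ay": 0, "az": 0, "claw": 1},
  ],
)

```text
clock: 20.5
eef_pos: [494.8, 136.1, 253.5]
tool_rot: [-1.572, -0.0, -1.494]
force: [0.6, 0.6, -0.4]
width: 0.2
```

Request:
servo_tool(
  increments=[
    {"dx": 2, "dy": 1, "dz": 1, "ax": 0, "ay": 0, "az": 0, "claw": 1},
    {"dx": 3, "dy": 2, "dz": 2, "ax": 0, "ay": 0, "az": 0, "claw": 1},
    {"dx": 3, "dy": 2, "dz": 2, "ax": 0, "ay": 0, "az": 0, "claw": 1},
    {"dx": 3, "dy": 2, "dz": 2, "ax": 0, "ay": 0, "az": 0, "claw": 1},
    {"dx": 3, "dy": 2, "dz": 2, "ax": 0, "ay": 0, "az": 0, "claw": 1},
  ],
)

```text
clock: 20.92
eef_pos: [526.2, 155.1, 271.7]
tool_rot: [-1.572, -0.001, -1.496]
force: [0.4, -0.8, -0.3]
width: 0.0
```

```bash
python3 - <<'E'
from h import *
im=snap('wrist','w19');snap('scene','s19')
s=read_state();print(s['eef_pos'],s['tool_rot'],s['force'],s['clock'])
cv2.imwrite('pics/w19c.png',cv2.resize(im['color'][50:270,280:560,::-1],None,fx=2.7,fy=2.7,interpolation=cv2.INTER_CUBIC))
E
```

```text
[526.02448776 154.81237848 271.54506798] [-1.57277819e+00 -9.27928807e-04 -1.49596089e+00] [ 0.29795381 -0.52209525 -0.05103622] 21.0167
```

View pics/w19c.png

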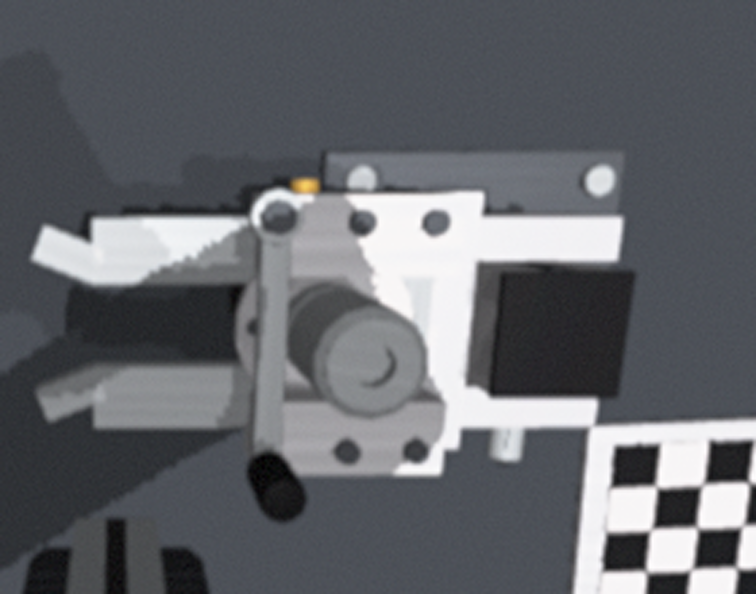

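View pics/s19.png

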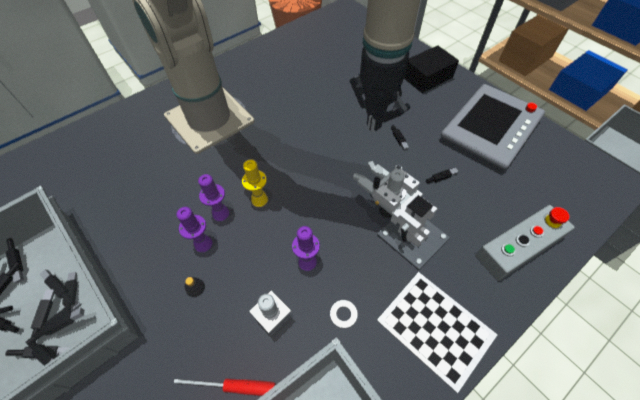

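```bash
python3 - <<'E'
from h import *
im=load('w19');c=lambda u,v:((u+.5)/2.7-.5+280,(v+.5)/2.7-.5+50)
u=np.array([np.cos(.075),np.sin(.075)]);n=np.array([-u[1],u[0]])
D=lambda p,z:(lambda X:np.array([X@u-606.9,X@n-130.9]))(plane(im,*c(*p),z)[:2])
P=D((279,216),146);K=D((285,500),173);S=D((371,362),174)
print('pivot',P,'knob',K,'spigot',S,np.degrees(np.arctan2(*(K-[-22.5,38])[::-1]))%360)
for a,b in[((262,238),(251,450)),((291,240),(282,450))]:
    d=D(b,143)-D(a,143);print(np.degrees(np.arctan2(d[1],d[0]))%360)
E
```

```text
pivot [-22.4086195   38.14426751] knob [-21.75995672 -39.47094542] spigot [-0.55960061  0.68882236] 270.54730282269634
269.38350872751914
270.39094663752246
```

```bash
python3 -c "
from cell import *
print(finish_job(), read_state()['clock'])"
```

```text
the job is handed in; nothing more can be done
the job is handed in; nothing more can be done
```

The suction-cup tool is parked home in the dock and let go of, and the keeper bar is swung shut across the mouth. I handed the job in at about 21 s of the 67 s allowed.

**Docking:** I gripped the spigot with the jaws along the slot and found the tine face by touch, at about 108 mm. I then slid the flange under the rails, through the detent and against the slot's end. The highest net force I saw was about 10 N sideways in the detent; laying the flange on the tines pressed with about 9 N. Force was only read at the end of each move, so brief peaks in between were not seen.

**Keeper:** I pushed the knob round with the closed fingers until it met its stop, with about 7 N read at the last step before I backed off.

**Last checks:**
- **Tool:** by the wrist camera it stands upright, its axis within about 0.7 mm of home in x and y.
- **Keeper:** three estimates put it at 269.4°, 270.4° and 270.5°, against 270° for fully shut. They differ by about 1°, which I take as pixel-reading error.
- **Robot:** it touches nothing and the wrist force reads near zero.
- **Bystanders:** they look unmoved in the scene camera picture.
- **Disagreement:** before lifting, the fixed top and scene cameras put the tool about 5 mm apart in x (464 and 469 mm). I used the wrist camera for the final alignment, and no check failed.

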